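Open the latched bobbin cabinet and draw out its tray

ROBOT

A 7-joint arm with a two-finger parallel gripper is mounted at the origin on the work surface. World frame = base frame: x ahead of the robot, y to its left, z up, the work surface at z = 0. Lengths are in m, angles in rad, forces in N, time in s.
With the tool pointing down it reaches from about 0.4 to 0.9 m from the base axis. Payload 5.5 kg.
Tool frame: the origin (TCP) lies on the front face of the gripper's body, between the roots of the fingers; the fingertips stand 73 mm ahead of it and the grasp point (between the pads) lies 54 mm ahead of it; z points along the fingers, y is the line along which they close (so a half turn about z gives the same grasp; the last joint's range is limited). The gripper opens to 85 mm and grips with 20 to 120 N. Pads are 22 mm wide; open, the fingers measure 114 mm over their backs; the gripper's body (76 mm by 85 mm) begins 54 mm behind the grasp point. The pads swing forward as they close: fully open they stand 13 mm farther back than shut.
Start: joints at [-0.943, 0.501, -0.427, 1.55, 0.221, 1.138, -0.21], TCP at [0.232, 0.607, 0.304] pointing down, gripper open.
Joint ranges: [-2.88, 2.88], [-0.31, 2.03], [-1.54, 1.56], [0.2, 2.42], [-1.41, 4.55], [0.19, 2.02], [-2.57, 2.57]. Speed limits (rad/s): [2.57, 2.57, 3.14, 3.14, 3.14, 3.14, 3.14].

INTERFACE

Orientations are given as a rotation vector (axis times angle).
In Python, from rig import get_state, capture, job_done gives the robot as it stands.
- The arm moves only by the shell command python3 -m crank 'ROWS' [OPENING] [FORCE]. ROWS is text: rows parted by semicolons, each of 6 numbers parted by spaces: the shift along the tool's x, y, z in cm, then the turn, a rotation vector about the tool's x, y, z in rad. In form: tx ty tz rx ry rz; .... A call has 1 to 5 rows; each row is the pose to reach, as a shift and turn from the pose commanded when the call began, along the tool's axes at that moment; what a row does not reach only later rows make up. A row lasts 1/8 s, in which the tool goes at most 62.5 mm and 10.7 degrees, less where a joint would pass 70% of its speed; a pose out of reach is approached as far as the arm can. A call with a gripper value outside its range is refused whole. OPENING is the finger opening in cm, from 0 to 8.54, set as the call begins (- or left out, the last holds). The fingers move at their own pace and stop on an object; FORCE is the grip in N (left out, the last holds). Time passes only in rows, so rows that repeat a pose let the fingers close. It gives the time, the measured TCP pose, the force, the opening and the grip force at its end, in the units of the state.
- get_state(): the state, without advancing time (a new reading comes with each control period).
- capture(name): name is "scene" or "top" or "wrist"; returns a dict with "frame" (384x512x3 uint8, red, green, blue), "range_z" (384x512 float32, m along the optical axis (not along the pixel's ray), 0 where there is no reading), "fx", "fy", "cx", "cy" (pixels), "eye" and "attitude" of the camera in the world; the wrist camera has in their place "T_tool_cam" (4x4, takes a point from camera to tool coordinates, whose origin is the TCP and whose axes are the flange's). Camera axes: x right, y down, z forward; pixel columns grow to the right and rows downward; lengths in m; the calibration is good to about 2 mm. A picture is of the moment at which its call begins: read the wrist's pose just before it.
- job_done(): hands the job in; it is judged then, once.
The state is a dict: "t": time; "joint_pos": joint angles; "qd": joint speeds; "effort": joint torques, N m; "tcp_pos": TCP position; "eef_rot": TCP orientation; "ft_force": force on the tool from outside, world axes, zero at the start; "wrist_torque": the same for the moment, N m; "width": finger opening in m; "grasp_force": force on a finger pad.
Only numpy, scipy, OpenCV 4.12 (cv2) and the standard library are available. Lean on these libraries where they do the work, as an engineer would, in place of code of your own. Each camera call takes 0.05 s, during which the arm holds its last target. There are 200 camera calls.

TASK

Get the bobbins out for the embroiderer: lift the steel latch bar out of its catch by its upright thumb lever, swing the cabinet's gate wide open, past square to the front, then draw the bobbin tray out by at least 8 cm by its knob and let go. Leave everything else on the table and on the cabinet where it is.

Things in the scene. Friction and masses are not known exactly. Their poses are not given: they have to be found in the camera images.
- cabinet: Low pale-wood bobbin cabinet, fixed: 160 deep (x) x 240 wide (y) x 130 high, front open. Origin at the centre of its underside; its front faces its own -x, roughly towards the robot; +y is the hinge side, z up.
- roof_edge (a point): Middle of the front edge of the cabinet's 12 mm roof, at its top: 97 in front of the cabinet's origin, 130 above the table. The roof (250 wide) overhangs the shut gate, so there is no room for an upright gripper over the tray's knob: tilt the tool 30 to 45 deg, fingers leaning in under this edge.
- catch (a point): Middle of the top of the steel catch's lip, on the cabinet's front at the -y side: 130 in front of the origin, 133 to -y, 108 above the table. The lip is 8 thick, 20 wide and stands in front of the bar's end; the catch's floor is 91 above the table.
- gate (a joint): Pale-wood frame gate across the cabinet's front (12 thick, 226 wide, 12 to 112 above the table; the tray's knob pokes through its open middle). Radians: 0 shut, 2.1 end stop; its free (-y) edge swings out to the cabinet's -x, clockwise seen from above. About 0.25 kg, slight hinge friction; stays where it is left.
- gate_hinge (a point): Point on the gate's upright hinge axis, 95 in front of the cabinet's origin and 118 to its +y side, 101 above the table. Its axes turn with the gate: shut they equal the cabinet's; -y points along the gate to its free edge, -x out of its front face.
- latch (a joint): Steel latch bar 190 x 14 x 10 on the gate's front, 23 in front of the hinge axis, pivoted 83 from that axis and 99 above the table, about the gate's x. Radians: 0 lying in the catch, grows as the free end rises, 0.45 end stop; falls back by its weight. It clears the lip above 0.10; keep it over 0.15 until the gate has turned 0.15.
- lever (a point): Grip point of the thumb lever, an upright steel plate on the latch bar 105 from its pivot: 8 thick (gate's x), 24 wide (y), ending in a 12 mm thick roll centred 22 above this point. The point is 159 above the table at rest and 60 above the pivot; axes as the gate's, tipped with the bar. 15 to 25 mm of lift frees the bar; pinched across its faces it also pulls the gate.
- bar_end (a point): Centre line of the latch bar 165 from its pivot, the part that lies in the catch.
- tray (a joint): Bobbin tray on runners inside the cabinet, wooden front 206 wide, 13 to 104 above the table, filled with small spools. Metres: 0 home, grows as it is drawn out towards the cabinet's -x, end stop 0.13. Friction about 1.5 N. The gate blocks it unless swung past square.
- knob (a point): Centre of the brass knob's head on the tray's front: head 26 in diameter, 18 long along the pull, on a 12 mm neck, 31 out from the tray's front, 107 in front of the cabinet's origin when home, 58 above the table. Its axes are the cabinet's.
- pad: Bystander: grey fabric-covered board 170 x 140 x 8 lying to the right (-y). Origin under its centre.
- spool_pad: Bystander: thread spool 44 in diameter, 56 high, standing on the grey board. Origin under its centre.
- scissors: Bystander: small scissors 130 long lying on the grey board.
- spool_roof: Bystander: thread spool 40 in diameter, 45 high, standing on the cabinet's roof, 75 to 140 behind its front edge. Origin under its centre.
- jar_right: Bystander: glass jar 50 in diameter, 62 high, by the cabinet's front corner on the catch side. Origin under its centre.
- tin: Bystander: round lidded tin 56 in diameter, 30 high, on the cabinet's roof beside the spool. Origin under its centre.
- thimble: Bystander: brass thimble 22 in diameter, 23 high, on the table before the cabinet on the catch side. Origin under its centre.
- hoop: Bystander: wooden embroidery hoop 170 in diameter, 12 high, lying flat to the left (+y). Origin under its centre.

How it is judged:
By the outcome, as a careful person would: the job done as asked, in the order asked, and still so for the second after the job is handed in, with the robot touching nothing.
It also fails if it takes over 61 s, if anything falls off the work surface, if the arm or the gripper's body presses on something with over 40 N, if the wrist force passes 120 N, or if a joint passes its speed limit or range.

## Working session

There is one attempt and no reset: what is moved stays moved. The work goes in short steps, Python scripts to look and compute and a shell command to move; the robot and the scene stay as the last step left them, time stands still between calls to the robot, and variables do not carry over. Pictures are saved under pics/ and viewed, at most 10 in all, crops included, and the job is handed in when it is done.

```bash
ls; mkdir -p pics
cat > h.py <<'E'
import numpy as np, cv2
from rig import get_state, capture
from scipy.spatial.transform import Rotation as R
def cam(c, st=None):
    if 'T_tool_cam' in c:
        T=np.eye(4);T[:3,:3]=R.from_rotvec(st['eef_rot']).as_matrix();T[:3,3]=st['tcp_pos'];return T@np.array(c['T_tool_cam'])
    T=np.eye(4);a=np.array(c['attitude'],float)
    T[:3,:3]=a if a.shape==(3,3) else R.from_rotvec(a).as_matrix()
    T[:3,3]=c['eye'];return T
def shot(name,fn):
    st=get_state();c=capture(name);T=cam(c,st)
    cv2.imwrite('pics/'+fn+'.png',c['frame'][...,::-1])
    np.savez('pics/'+fn+'.npz',T=T,K=[c['fx'],c['fy'],c['cx'],c['cy']],z=c['range_z'],im=c['frame'])
    return c
def pt(fn,u,v,z=None):
    d=np.load('pics/'+fn+'.npz');fx,fy,cx,cy=d['K'];T=d['T']
    zz=d['z'][int(round(v)),int(round(u))] if z is None else z
    return (T@np.array([(u-cx)/fx*zz,(v-cy)/fy*zz,zz,1]))[:3]
def proj(fn,P):
    d=np.load('pics/'+fn+'.npz');fx,fy,cx,cy=d['K'];p=np.linalg.inv(d['T'])@np.append(P,1)
    return fx*p[0]/p[2]+cx, fy*p[1]/p[2]+cy
def cloud(fn):
    d=np.load('pics/'+fn+'.npz');fx,fy,cx,cy=d['K'];z=d['z'];v,u=np.indices(z.shape)
    P=np.stack([(u-cx)/fx*z,(v-cy)/fy*z,z],-1);return P@d['T'][:3,:3].T+d['T'][:3,3]
E
python3 - <<'E'
from h import *
s=get_state();print(s)
for n in('scene','top'):
    c=shot(n,n+'0');print(n,c['eye'],c['attitude'],c['fx'],c['cx'])
a=cv2.imread('pics/scene0.png');b=cv2.imread('pics/top0.png')
E
```

```text
pics
{'t': 0.0, 'joint_pos': array([-0.94277302,  0.5018393 , -0.42678071,  1.5514741 ,  0.22077585,
        1.13826086, -0.21032241]), 'qd': array([-1.34194446e-06,  8.93417713e-04,  1.03386962e-03,  2.09341705e-03,
        1.06626973e-04, -1.23839245e-03, -8.88517052e-04]), 'effort': array([ 1.51282700e-03, -5.69529927e+01, -5.81587225e+00, -2.80930907e+01,
        1.04627953e-02,  1.21516257e-02, -1.95475695e-05]), 'tcp_pos': array([0.23175517, 0.60668701, 0.30285359]), 'eef_rot': array([-5.69783668e-01, -3.08904716e+00,  2.95645556e-03]), 'ft_force': array([-0.24188426, -0.50877064, -0.24805389]), 'wrist_torque': array([0.0007643 , 0.02254095, 0.01348835]), 'grasp_force': 0.0, 'width': 0.08531261950505187}
scene [ 1.4998866  -0.58498122  1.11548972] [-2.10049787 -1.13134909  0.50644299] 474.73104697304103 257.30697691531753
top [ 0.36293024 -0.03400117  1.34653111] [-2.08853226  2.10930622 -0.23609323] 376.1619868397153 262.4766813911797
```

View pics/scene0.png

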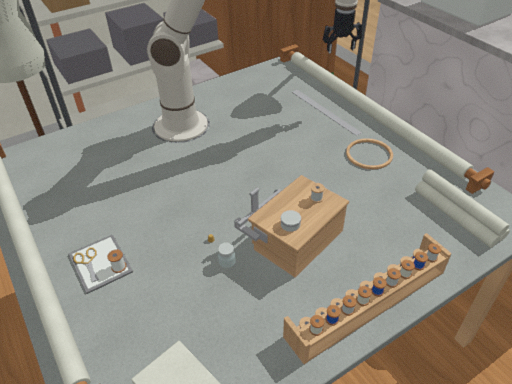

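View pics/top0.png

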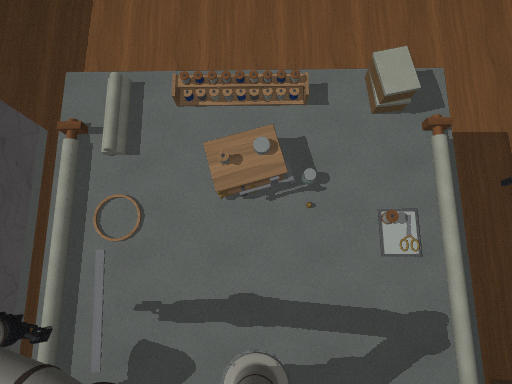

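The scene picture shows the cabinet (roof about (250–347, 180–245)) with the lever at (254,200), the jar at (226,255) and the thimble at (210,238). In the top view the roof spans about (205,143), (274,126), (287,172), (216,194). The jar is at (309,175), the thimble at (309,205), the lever/bar around (265,188) and the hoop at (118,218).

Run:
```python
from h import *
for fn in('top0','scene0'):
    P=cloud(fn);m=(abs(P[...,2]-.13)<.006)&(P[...,0]>.4)&(P[...,0]<.9)&(abs(P[...,1])<.3)
    m=cv2.morphologyEx(m.astype('uint8'),cv2.MORPH_OPEN,np.ones((3,3)))
    n,l,s,_=cv2.connectedComponentsWithStats(m);k=1+s[1:,4].argmax();Q=P[l==k]
    r=cv2.minAreaRect(Q[:,:2].astype('float32'));print(fn,Q[:,2].mean(),r,cv2.boxPoints(r).round(4).tolist())
    # high points near the cabinet
    h=(P[...,2]>.15)&(P[...,2]<.2)&(P[...,0]>.4)&(P[...,0]<.85)&(abs(P[...,1])<.3)
    n,l,s,_=cv2.connectedComponentsWithStats(h.astype('uint8'))
    for k in range(1,n):
        if s[k,4]>3: Q=P[l==k];print(s[k],Q.mean(0).round(4),Q.min(0).round(3),Q.max(0).round(3))
for fn,u,v in[('top0',309,175),('top0',309,205),('top0',118,218),('scene0',254,196),('scene0',226,246),('scene0',210,237)]:print(fn,u,v,pt(fn,u,v).round(3))
im=np.load('pics/scene0.npz')['im'];cv2.imwrite('pics/c1.png',cv2.resize(im[170:290,190:350][...,::-1],None,fx=5,fy=5,interpolation=2))
```

```text
top0 0.12939743483140412 ((0.7456655502319336, 0.028950676321983337), (0.18202327191829681, 0.24965766072273254), 15.109596252441406) [[0.6252999901771545, 0.1256999969482422], [0.6902999877929688, -0.1152999997138977], [0.866100013256073, -0.06780000030994415], [0.8009999990463257, 0.17319999635219574]]
[253 136  17  17 227] [ 0.7789 -0.0273  0.1588] [ 0.751 -0.054  0.151] [ 0.809 -0.     0.165]
[217 150  12  13 119] [0.7364 0.0983 0.1732] [0.717 0.081 0.151] [0.756 0.117 0.18 ]
[270 176  10   7  48] [ 0.6553 -0.0678  0.1785] [ 0.648 -0.084  0.15 ] [ 0.664 -0.055  0.191]
scene0 0.13042327248967175 ((0.747698962688446, 0.029726475477218628), (0.18359729647636414, 0.2537188231945038), 14.94959545135498) [[0.6262999773025513, 0.12860000133514404], [0.6916999816894531, -0.11649999767541885], [0.8690999746322632, -0.06920000165700912], [0.8036999702453613, 0.17599999904632568]]
[311 183  14  15 164] [0.7431 0.0961 0.1702] [0.719 0.08  0.15 ] [0.759 0.119 0.18 ]
[250 187  10  15  95] [ 0.6609 -0.0679  0.1731] [ 0.651 -0.081  0.15 ] [ 0.669 -0.05   0.192]
[281 210  20  18 280] [ 0.7846 -0.0289  0.1596] [ 0.752 -0.055  0.15 ] [0.811 0.002 0.166]
top0 309 175 [ 0.698 -0.195  0.06 ]
top0 309 205 [ 0.596 -0.195  0.024]
top0 118 218 [0.559 0.491 0.005]
scene0 254 196 [ 0.662 -0.07   0.168]
scene0 226 246 [ 0.699 -0.192  0.064]
scene0 210 237 [ 0.609 -0.199  0.021]
```

View pics/c1.png

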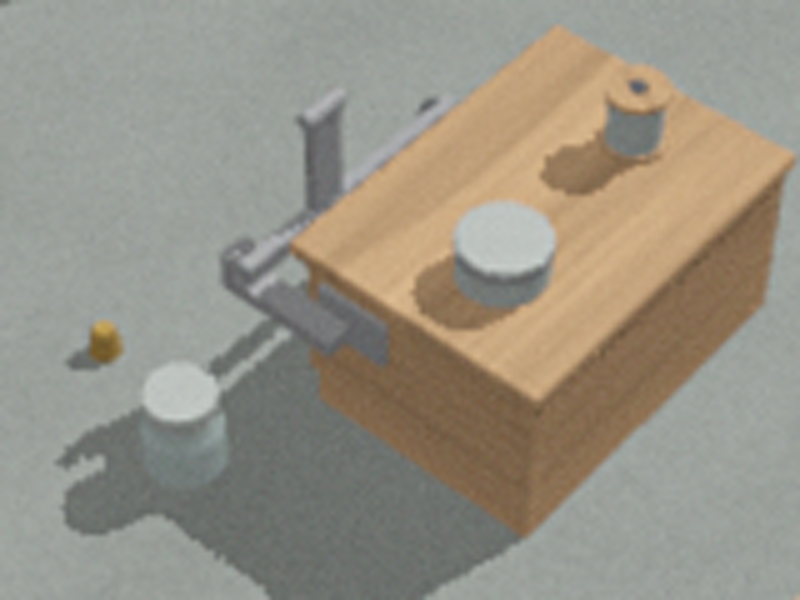

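Roof, lever and heights agree with the text: yaw is about 15.05°, the origin is about (0.752, 0.031), and the lever is predicted at (0.656,-0.067) and measured at (0.656–0.661,-0.068). Next I'll work out the rows for the approach above the lever.

```bash
cat >> h.py <<'E'
YAW=np.deg2rad(15.05);O=np.array([.752,.031,0])
xc=np.array([np.cos(YAW),np.sin(YAW),0]);yc=np.array([-np.sin(YAW),np.cos(YAW),0]);zc=np.array([0,0,1.])
def C(x,y,z): return O+x*xc+y*yc+z*zc       # cabinet -> world
def down(a): # tool z down, tool y at world azimuth a
    y=np.array([np.cos(a),np.sin(a),0]);z=-zc;return R.from_matrix(np.stack([np.cross(y,z),y,z],1))
def rows(targets,base=None):   # targets: list of (tcp pos, Rotation); prints rows from the current pose
    s=get_state();p0,R0=(s['tcp_pos'],R.from_rotvec(s['eef_rot'])) if base is None else base
    out=[]
    for p,Rt in targets:
        d=R0.inv().apply(np.array(p)-p0)*100;r=(R0.inv()*Rt).as_rotvec()
        out.append(' '.join('%.2f'%v for v in d)+' '+' '.join('%.3f'%v for v in r))
    print('; '.join(out))
E
python3 - <<'E'
from h import *
L=C(-.118,-.07,.159);print(L)
rows([(L+[0,0,.054+.09],down(YAW))])
E
```

```text
[ 0.65622378 -0.06723907  0.159     ]
-63.69 -47.82 0.07 -0.002 0.001 0.943
```

```bash
python3 -m crank '-4 -3 0 0 0 0; -8.5 -6.4 0 0 0 0; -13 -9.8 0 0 0 0; -17.5 -13.1 0 0 0 0; -22 -16.5 0 0 0 0' 4.5; python3 -m crank '-4.5 -3.4 0 0 0 0; -9 -6.8 0 0 0 0; -13.5 -10.1 0 0 0 0; -18 -13.5 0 0 0 0; -22.5 -16.9 0 0 0 0'; python3 -m crank '-4.5 -3.4 0 0 0 0.18; -9 -6.8 0 0 0 0.36; -13.5 -10.1 0 0 0 0.54; -17 -12.8 0 0 0 0.74; -19.2 -14.4 0 0 0 0.92'; python3 -m crank '0 0 0 0 0 0'
python3 - <<'E'
from h import *
L=C(-.118,-.07,.159)
print(get_state()['tcp_pos'],get_state()['joint_pos'])
rows([(L+[0,0,.054+.09],down(YAW))])
shot('wrist','w1')
E
```

```text
t: 0.72
tcp_pos: [0.3792, 0.3728, 0.3036]
eef_rot: [-0.57, -3.089, 0.0]
ft_force: [0.6, -0.2, -0.2]
width: 0.0446
grasp_force: 0.0
t: 1.35
tcp_pos: [0.529, 0.1348, 0.3037]
eef_rot: [-0.57, -3.089, 0.0]
ft_force: [0.3, 1.1, 0.6]
width: 0.0452
grasp_force: 0.0
t: 1.98
tcp_pos: [0.6569, -0.0698, 0.3031]
eef_rot: [-1.887, -2.511, 0.002]
ft_force: [-1.8, -0.2, -0.1]
width: 0.0451
grasp_force: 0.0
t: 2.1
tcp_pos: [0.6566, -0.0697, 0.3029]
eef_rot: [1.881, 2.516, -0.003]
ft_force: [-0.2, 0.4, -1.2]
width: 0.0451
grasp_force: 0.0
[ 0.65662785 -0.06966514  0.30289843] [ 0.03053887  0.48538409  0.04730314  1.53564339 -0.02248729  1.12215853
  0.36869566]
0.24 0.03 -0.01 -0.002 0.001 0.024
```

View pics/w1.png

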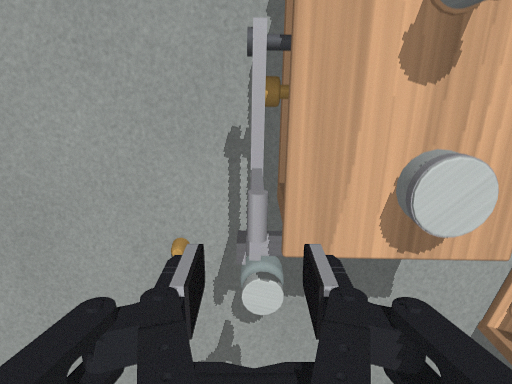

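The wrist picture shows the latch bar from (259,20) to (258,240), with the roll of the lever at about (258,215), the jar at (263,290) below between the fingers, the thimble at (180,245) and the tin at (452,190). I'll measure the lever from the wrist depth and test which way joint 7 turns.

```bash
python3 -m crank '0 0 0 0 0 0.1; 0 0 0 0 0 0.024;0 0 0 0 0 0.024' | head -1
python3 - <<'E'
from h import *
P=cloud('w1');im=np.load('pics/w1.npz')['im'].astype(int)
m=np.zeros(P.shape[:2],bool);m[100:262,235:290]=1
m&=(P[...,2]>.15)&(P[...,2]<.2)
Q=P[m]; c=(Q-O)@np.stack([xc,yc,zc],1)
print(len(Q),Q.mean(0),'cab min/max/mean',c.min(0),c.max(0),c.mean(0))
t=c[c[:,2]>.18];print(len(t),t.min(0),t.max(0),t.mean(0))
b=np.zeros_like(m);b[30:160,245:275]=1;b&=(P[...,2]>.09)&(P[...,2]<.115);c=(P[b]-O)@np.stack([xc,yc,zc],1)
print('bar',len(c),np.percentile(c,[2,50,98],axis=0)); print('slope',np.polyfit(c[:,1],c[:,0],1))
b=np.zeros_like(m);b[0:250,270:500]=1;b&=(abs(P[...,2]-.13)<.004);c=(P[b]-O)@np.stack([xc,yc,zc],1)
print('roof x,z',np.percentile(c,[.3,50,99.7],axis=0))
s=get_state();print(s['joint_pos'])
L=C(-.118,-.07,.159);rows([(L+[0,0,.054],down(YAW))])
E
```

```text
t: 2.52
1128 [ 0.65653766 -0.06473125  0.18223234] cab min/max/mean [-0.1229395  -0.08540595  0.15058066] [-0.11099783 -0.05443394  0.18793276] [-0.1170457  -0.0676597   0.18223234]
1001 [-0.12293595 -0.08540595  0.18000148] [-0.11099783 -0.05443394  0.18793276] [-0.11704332 -0.06902218  0.18436048]
bar 2023 [[-0.12536155 -0.04805034  0.10133764]
 [-0.11723482  0.00733554  0.10478845]
 [-0.10823669  0.0412117   0.10747311]]
slope [-0.00369231 -0.11720422]
roof x,z [[-0.09565839 -0.11439964  0.12656683]
 [-0.03240873 -0.00979162  0.12871054]
 [ 0.06725223  0.05765011  0.13322188]]
[ 0.02430901  0.482397    0.04701591  1.53828737 -0.02548527  1.12227931
  0.34766885]
-0.28 -0.04 9.07 -0.000 -0.001 0.008
```

```bash
python3 -m crank '-0.2 0.1 3 0 0 0.008; -0.2 0.1 6 0 0 0.008; -0.2 0.1 9 0 0 0.008; -0.2 0.1 9 0 0 0.008; -0.2 0.1 9 0 0 0.008'
python3 -m crank '0 0 0 0 0 0; 0 0 0 0 0 0; 0 0 0 0 0 0; 0 0 0 0 0 0' 0 60
cat >> h.py <<'E'
H=C(-.095,.118,0);PV=C(-.118,.035,.099)
def move(T,g,th):  # rigid motion of the lever from shut/latched to (gate g, latch th) applied to pose T
    p,Rt=T;a=R.from_rotvec(-th*xc);p=PV+a.apply(p-PV);b=R.from_rotvec(-g*zc);return H+b.apply(p-H),b*a*Rt
E
python3 - <<'E'
from h import *
s=get_state();T=(s['tcp_pos'],R.from_rotvec(s['eef_rot']));np.save('grasp.npy',np.r_[s['tcp_pos'],s['eef_rot']])
print(((s['tcp_pos']-O)@np.stack([xc,yc,zc],1)))
rows([move(T,0,t) for t in(.06,.12,.18,.24,.27)])
E
```

```text
t: 3.15
tcp_pos: [0.6584, -0.0677, 0.215]
eef_rot: [1.915, 2.49, 0.001]
ft_force: [0.5, 1.1, 0.6]
width: 0.0453
grasp_force: 0.0
t: 3.65
tcp_pos: [0.6583, -0.0684, 0.2151]
eef_rot: [1.915, 2.489, 0.001]
ft_force: [-2.3, -0.7, 6.0]
width: 0.0088
grasp_force: 55.1
[-0.11630307 -0.07168171  0.21512738]
0.72 -0.00 -0.62 -0.000 -0.060 -0.000; 1.47 -0.00 -1.19 -0.000 -0.120 -0.000; 2.25 -0.01 -1.72 -0.001 -0.180 -0.000; 3.06 -0.01 -2.20 -0.001 -0.240 -0.000; 3.48 -0.01 -2.43 -0.001 -0.270 -0.000
```

```bash
python3 -m crank '0.7 0 -0.6 0 -0.06 0; 1.5 0 -1.2 0 -0.12 0; 2.25 0 -1.7 0 -0.18 0; 3.05 0 -2.2 0 -0.24 0; 3.5 0 -2.4 0 -0.27 0'
python3 - <<'E'
from h import *
s=get_state();a=np.load('grasp.npy');T=(a[:3],R.from_rotvec(a[3:]))
base=move(T,0,.27);print(base[0],base[1].as_rotvec(),s['tcp_pos'],s['joint_pos'])
rows([move(T,g,.27) for g in(.06,.12,.18,.24,.3)],base)
rows([move(T,g,.27) for g in(.38,.46,.54,.62,.7)],move(T,.3,.27))
shot('scene','s1');im=np.load('pics/s1.npz')['im'];cv2.imwrite('pics/c2.png',cv2.resize(im[150:290,170:350][...,::-1],None,fx=4,fy=4,interpolation=2))
E
```

```text
t: 4.28
tcp_pos: [0.6493, -0.0352, 0.2389]
eef_rot: [1.778, 2.31, -0.243]
ft_force: [0.7, -3.3, 2.9]
width: 0.0083
grasp_force: 56.5
[ 0.64925261 -0.03477769  0.23937556] [ 1.77840403  2.31120336 -0.23942871] [ 0.64927117 -0.03517444  0.23892823] [-0.23597764  0.51352284  0.17647645  1.68587     0.23123548  0.91281748
  0.03637852]
0.15 -0.93 -0.04 0.016 -0.000 0.058; 0.35 -1.84 -0.10 0.032 -0.000 0.116; 0.60 -2.74 -0.17 0.048 -0.000 0.173; 0.90 -3.62 -0.26 0.064 -0.001 0.231; 1.26 -4.49 -0.36 0.080 -0.001 0.289
0.21 -1.23 -0.06 0.021 -0.000 0.077; 0.51 -2.44 -0.15 0.043 -0.000 0.154; 0.90 -3.62 -0.26 0.064 -0.001 0.231; 1.39 -4.77 -0.40 0.086 -0.001 0.308; 1.96 -5.87 -0.56 0.107 -0.001 0.385
```

View pics/c2.png

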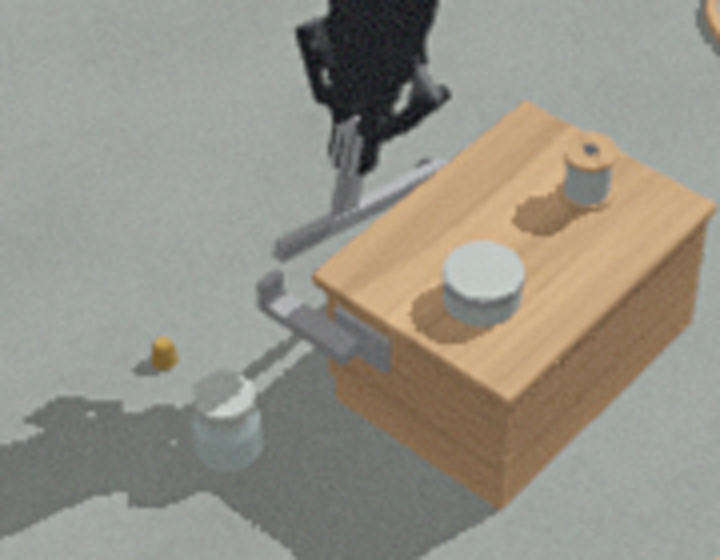

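The crop shows the bar end (285,245) clear above the catch lip (270,285), with the lever held between the fingers at (350,175). I'll pull the gate next.

```bash
python3 -m crank '0.15 -0.95 -0.05 0.016 0 0.058; 0.35 -1.85 -0.1 0.032 0 0.116; 0.6 -2.75 -0.15 0.048 0 0.173; 0.9 -3.6 -0.25 0.064 0 0.231; 1.25 -4.5 -0.35 0.08 0 0.289'; python3 -m crank '0.2 -1.25 -0.05 0.021 0 0.077; 0.5 -2.45 -0.15 0.043 0 0.154; 0.9 -3.6 -0.25 0.064 0 0.231; 1.4 -4.75 -0.4 0.086 0 0.308; 1.95 -5.85 -0.55 0.107 0 0.385'
python3 - <<'E'
from h import *
s=get_state();a=np.load('grasp.npy');T=(a[:3],R.from_rotvec(a[3:]))
b=move(T,.7,.27);print(b[0],s['tcp_pos'],b[1].as_rotvec(),s['joint_pos'].round(3))
E
```

```text
t: 4.95
tcp_pos: [0.602, -0.0347, 0.2382]
eef_rot: [2.125, 2.032, -0.289]
ft_force: [-0.0, -3.1, 2.3]
width: 0.0087
grasp_force: 56.6
t: 5.58
tcp_pos: [0.5437, -0.0116, 0.238]
eef_rot: [2.518, 1.59, -0.345]
ft_force: [-2.2, -2.7, 2.7]
width: 0.0091
grasp_force: 56.6
[ 0.54474157 -0.01096224  0.23937556] [ 0.54369966 -0.01158266  0.23804809] [ 2.51337961  1.59314693 -0.34027755] [-0.387  0.442  0.308  1.821  0.117  1.043 -0.608]
```

```bash
for i in 1; do python3 -m crank '0.2 -1.25 -0.05 0.021 0 0.077; 0.5 -2.45 -0.15 0.043 0 0.154; 0.9 -3.6 -0.25 0.064 0 0.231; 1.4 -4.75 -0.4 0.086 0 0.308; 1.95 -5.85 -0.55 0.107 0 0.385'; done
python3 - <<'E'
from h import *
s=get_state();a=np.load('grasp.npy');T=(a[:3],R.from_rotvec(a[3:]))
b=move(T,1.1,.27);print(b[0],s['tcp_pos'],b[1].as_rotvec(),s['joint_pos'].round(3))
E
python3 -m crank '0.2 -1.25 -0.05 0.021 0 0.077; 0.5 -2.45 -0.15 0.043 0 0.154; 0.9 -3.6 -0.25 0.064 0 0.231; 1.4 -4.75 -0.4 0.086 0 0.308; 1.95 -5.85 -0.55 0.107 0 0.385'
python3 - <<'E'
from h import *
s=get_state();a=np.load('grasp.npy');T=(a[:3],R.from_rotvec(a[3:]))
b=move(T,1.5,.27);print(b[0],s['tcp_pos'],b[1].as_rotvec(),s['joint_pos'].round(3))
rows([move(T,g,.27) for g in (1.6,1.7,1.8,1.88,1.95)],b)
E
```

```text
t: 6.2
tcp_pos: [0.4991, 0.0324, 0.238]
eef_rot: [2.824, 1.075, -0.388]
ft_force: [-1.3, -1.1, 1.6]
width: 0.0088
grasp_force: 56.7
[0.5003317  0.03245087 0.23937556] [0.49914617 0.03240775 0.23798474] [ 2.82020924  1.07750183 -0.38262373] [-0.477  0.419  0.353  1.864  0.008  1.111 -0.984]
t: 6.82
tcp_pos: [0.4752, 0.0903, 0.238]
eef_rot: [3.03, 0.503, -0.416]
ft_force: [-1.4, -1.1, 0.5]
width: 0.0087
grasp_force: 56.8
[0.47633338 0.08973101 0.23937556] [0.4752484  0.09026841 0.23802825] [ 3.02599521  0.50371396 -0.41128327] [-0.561  0.418  0.385  1.871 -0.128  1.156 -1.36 ]
0.27 -1.54 -0.08 0.027 -0.000 0.096; 0.69 -3.04 -0.20 0.053 -0.000 0.193; 1.26 -4.49 -0.36 0.080 -0.001 0.289; 1.80 -5.60 -0.51 0.102 -0.001 0.366; 2.35 -6.53 -0.67 0.120 -0.001 0.434
```

```bash
python3 -m crank '0.25 -1.55 -0.1 0.027 0 0.096; 0.7 -3.05 -0.2 0.053 0 0.193; 1.25 -4.5 -0.35 0.08 0 0.289; 1.8 -5.6 -0.5 0.102 0 0.366; 2.35 -6.5 -0.65 0.12 0 0.434'
python3 - <<'E'
from h import *
s=get_state();a=np.load('grasp.npy');T=(a[:3],R.from_rotvec(a[3:]))
b=move(T,1.95,.27);print(b[0],s['tcp_pos'],b[1].as_rotvec(),s['joint_pos'].round(3))
rows([move(T,1.95,t) for t in (.2,.13,.06,.02)],b)
E
```

```text
t: 7.45
tcp_pos: [0.4775, 0.1604, 0.2381]
eef_rot: [-3.089, 0.186, 0.424]
ft_force: [-1.7, 0.3, 0.9]
width: 0.0085
grasp_force: 56.9
[0.47830355 0.15944643 0.23937556] [0.47748173 0.16039178 0.2381027 ] [-3.09356357  0.18599281  0.42126213] [-0.641  0.446  0.419  1.838 -0.296  1.171 -1.773]
-0.79 0.00 0.78 0.000 0.070 0.000; -1.52 0.00 1.60 0.001 0.140 0.000; -2.19 0.01 2.48 0.001 0.210 0.000; -2.54 0.01 3.00 0.001 0.250 0.000
```

```bash
python3 -m crank '-0.8 0 0.8 0 0.07 0; -1.5 0 1.6 0 0.14 0; -2.2 0 2.5 0 0.21 0; -2.55 0 3 0 0.25 0; -2.55 0 3 0 0.25 0'; python3 -m crank '0 0 0 0 0 0; 0 0 0 0 0 0;0 0 0 0 0 0' 4.5; python3 -m crank '0 0 -4 0 0 0; 0 0 -9 0 0 0; 0 0 -14 0 0 0;0 0 -14 0 0 0'
python3 - <<'E'
from h import *
shot('scene','s2');shot('top','t2')
im=np.load('pics/s2.npz')['im'];cv2.imwrite('pics/c3.png',cv2.resize(im[110:300,150:400][...,::-1],None,fx=3,fy=3,interpolation=2))
E
```

```text
t: 8.07
tcp_pos: [0.4455, 0.1633, 0.2161]
eef_rot: [-3.134, 0.185, 0.032]
ft_force: [1.5, -0.8, -2.4]
width: 0.0091
grasp_force: 57.9
t: 8.45
tcp_pos: [0.4461, 0.1628, 0.2163]
eef_rot: [-3.134, 0.188, 0.034]
ft_force: [0.1, 0.1, 0.2]
width: 0.0452
grasp_force: 0.0
t: 8.95
tcp_pos: [0.451, 0.163, 0.3603]
eef_rot: [-3.129, 0.187, 0.023]
ft_force: [0.7, 0.2, -0.8]
width: 0.0448
grasp_force: 0.0
```

View pics/c3.png

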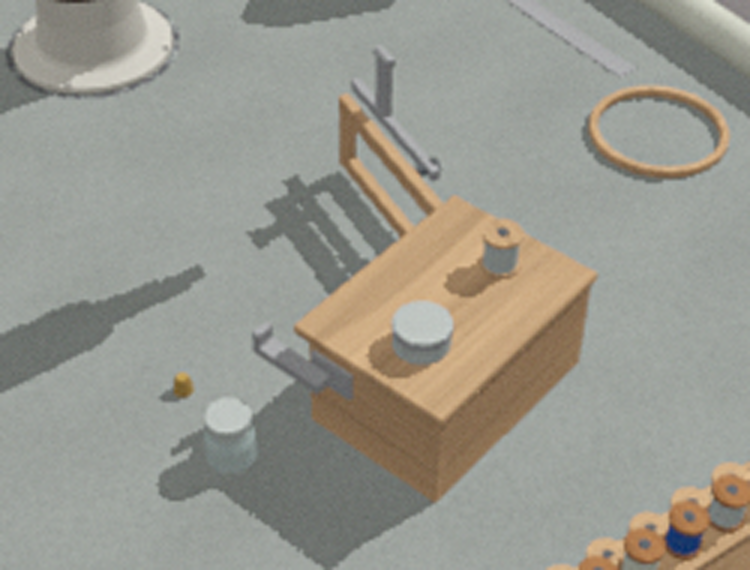

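The crop shows the gate wide open at (390,165), past square, with the latch bar back down on it. The catch, jar, thimble, tin, spool and hoop are where they were. Next I'll bring the tilted tool in front of the knob.

```bash
cat >> h.py <<'E'
def tilt(phi): # fingers leaning towards +x_c, tool y = -y_c
    z=np.sin(phi)*xc-np.cos(phi)*zc;y=-yc;return R.from_matrix(np.stack([np.cross(y,z),y,z],1))
E
python3 - <<'E'
from h import *
Rt=tilt(np.deg2rad(45));z=Rt.as_matrix()[:,2];K=C(-.107,0,.058)
A=K-z*(.054+.17);print(K,A,get_state()['joint_pos'].round(2))
s=get_state();R0=R.from_rotvec(s['eef_rot']);v=(R0.inv()*Rt).as_rotvec()
rows([(s['tcp_pos']+(A+[0,0,.08]-s['tcp_pos'])*f,R0*R.from_rotvec(v*f)) for f in(.2,.4,.6,.8,1)])
E
```

```text
[0.64867014 0.00321618 0.058     ] [ 0.49571113 -0.03791216  0.21639192] [-0.84  0.12  0.49  1.92 -0.07  1.13 -2.02]
1.43 3.87 1.17 0.029 0.159 -0.073; 2.87 7.74 2.33 0.058 0.318 -0.146; 4.30 11.61 3.50 0.087 0.478 -0.219; 5.74 15.48 4.66 0.116 0.637 -0.292; 7.17 19.35 5.83 0.145 0.796 -0.365
```

```bash
python3 -m crank '1.4 3.9 1 0.029 0.159 -0.073; 2.9 7.7 2.3 0.058 0.318 -0.146; 4.3 11.6 3.5 0.087 0.478 -0.219; 5.7 15.5 4.7 0.116 0.637 -0.292; 7.2 19.35 5.8 0.145 0.796 -0.365' 5; python3 -m crank '0 0 0 0 0 0; 0 0 0 0 0 0'
python3 - <<'E'
from h import *
Rt=tilt(np.deg2rad(45));z=Rt.as_matrix()[:,2];K=C(-.107,0,.058)
A=K-z*(.054+.17);print(get_state()['joint_pos'].round(2))
rows([(A,Rt)])
E
```

```text
t: 9.68
tcp_pos: [0.4806, 0.0138, 0.3039]
eef_rot: [-2.875, -0.275, -0.868]
ft_force: [0.7, 0.7, -0.8]
width: 0.0502
grasp_force: 0.0
t: 9.93
tcp_pos: [0.483, 0.0168, 0.3063]
eef_rot: [-2.875, -0.28, -0.869]
ft_force: [0.6, 0.6, -0.1]
width: 0.0499
grasp_force: 0.0
[-0.89 -0.13  0.87  2.36 -0.27  0.3  -1.14]
-4.75 6.20 7.17 -0.020 0.189 -0.080
```

```bash
python3 -m crank '-2.4 3 3.6 0 0 0; -4.75 6.2 7.2 -0.01 0.09 -0.04; -4.75 6.2 7.2 -0.02 0.19 -0.08; -4.75 6.2 7.2 -0.02 0.19 -0.08'
python3 - <<'E'
from h import *
Rt=tilt(np.deg2rad(45));z=Rt.as_matrix()[:,2];K=C(-.107,0,.058)
A=K-z*(.054+.1);print(get_state()['joint_pos'].round(2))
rows([(A,Rt),(A,tilt(np.deg2rad(35)))])
E
```

```text
t: 10.42
tcp_pos: [0.4915, -0.0363, 0.2889]
eef_rot: [-2.768, -0.383, -1.047]
ft_force: [0.2, -0.4, 1.2]
width: 0.0501
grasp_force: 0.0
[-1.3  -0.23  1.47  2.41 -0.92  0.21 -0.2 ]
-4.18 1.13 12.59 -0.064 0.055 -0.014; -4.18 1.13 12.59 -0.065 -0.120 -0.008
```

The arm is getting cornered: joints 3, 4 and 6 are near their limits. I'll fit a kinematic model to the poses seen so far and find a good posture offline.

```bash
cat > kin.py <<'E'
import numpy as np, itertools
from scipy.spatial.transform import Rotation as R
D=[([-0.94277302,.5018393,-.42678071,1.5514741,.22077585,1.13826086,-.21032241],[.23175517,.60668701,.30285359],[-.569783668,-3.08904716,.00295645556]),
([.03053887,.48538409,.04730314,1.53564339,-.02248729,1.12215853,.36869566],[.65662785,-.06966514,.30289843],[1.881,2.516,-.003]),
([-.23597764,.51352284,.17647645,1.68587,.23123548,.91281748,.03637852],[.64927117,-.03517444,.23892823],[1.778,2.31,-.243]),
([-.387,.442,.308,1.821,.117,1.043,-.608],[.54369966,-.01158266,.23804809],[2.518,1.59,-.345]),
([-.477,.419,.353,1.864,.008,1.111,-.984],[.49914617,.03240775,.23798474],[2.824,1.075,-.388]),
([-.561,.418,.385,1.871,-.128,1.156,-1.36],[.4752484,.09026841,.23802825],[3.03,.503,-.416]),
([-.641,.446,.419,1.838,-.296,1.171,-1.773],[.47748173,.16039178,.2381027],[-3.089,.186,.424]),
([-.84,.12,.49,1.92,-.07,1.13,-2.02],[.451,.163,.3603],[-3.129,.187,.023]),
([-.89,-.13,.87,2.36,-.27,.3,-1.14],[.483,.0168,.3063],[-2.875,-.28,-.869]),
([-1.3,-.23,1.47,2.41,-.92,.21,-.2],[.4915,-.0363,.2889],[-2.768,-.383,-1.047])]
Q=np.array([d[0] for d in D]);P=np.array([d[1] for d in D]);RR=[R.from_rotvec(d[2]) for d in D]
AX='zyzyzyz'
def chain(q,sg): 
    out=[R.identity()]
    for a,s,x in zip(AX,sg,q): out.append(out[-1]*R.from_euler(a,s*x))
    return out
best=None
for sg in itertools.product([1,-1],repeat=7):
    if sg[1]<0: continue
    # R_i = Rz(a) chain C : chain's last vs measured; solve Wahba-like by aligning
    M=[chain(q,sg)[-1] for q in Q]
    C=(R.concatenate([m.inv()*r for m,r in zip(M,RR)])).mean()
    e=np.mean([(C.inv()*m.inv()*r).magnitude() for m,r in zip(M,RR)])
    if best is None or e<best[0]: best=(e,sg,C)
e,sg,CR=best
# position linear in offset vectors at each stage (ridge)
def A(q): return np.hstack([r.as_matrix() for r in chain(q,sg)])
S=np.vstack([A(q) for q in Q]);b=P.ravel();l=1e-3
V=np.linalg.solve(S.T@S+l**2*np.eye(24),S.T@b)
def fk(q): 
    c=chain(q,sg);return A(q)@V,c[-1]*CR
if __name__=='__main__':
    print(best[0],sg,CR.as_rotvec(),'res',np.abs(S@V-b).max());print(V.reshape(8,3).round(3))
E
python3 kin.py
```

```text
0.003289446885872508 (-1, 1, -1, 1, -1, 1, -1) [ 2.71487414e-04 -8.01826562e-04  1.56921573e+00] res 0.0010529664777309544
[[ 0.001 -0.     0.175]
 [-0.013 -0.005  0.175]
 [ 0.012 -0.005  0.245]
 [ 0.003 -0.006  0.245]
 [-0.011 -0.006  0.237]
 [-0.001 -0.001  0.237]
 [ 0.003 -0.001  0.139]
 [-0.    -0.004  0.139]]
```

```bash
cat >> kin.py <<'E'
Z=np.vstack([np.stack([c.as_matrix()[:,2] for c in chain(q,sg)[::2]],1) for q in Q])
L4=np.linalg.lstsq(Z,b,rcond=None)[0]
def fk(q):
    c=chain(q,sg);return np.stack([x.as_matrix()[:,2] for x in c[::2]],1)@L4,c[-1]*CR
LO=np.array([-2.88,-.31,-1.54,.2,-1.41,.19,-2.57]);HI=np.array([2.88,2.03,1.56,2.42,4.55,2.02,2.57])
from scipy.optimize import least_squares
def ik(p,Rt,q0,w=0.02):
    f=lambda q:np.r_[(fk(q)[0]-p)*10,(Rt.inv()*fk(q)[1]).as_rotvec()*3,w*(q-q0)]
    s=least_squares(f,np.clip(q0,LO+.02,HI-.02),bounds=(LO,HI),max_nfev=60);q=s.x
    pp,rr=fk(q);return q,np.linalg.norm(pp-p),(Rt.inv()*rr).magnitude(),np.minimum(q-LO,HI-q).min()
if __name__=='__main__': print('L4',L4,np.abs(Z@L4-b).max())
E
python3 - <<'E'
import kin;from kin import *;from h import *
print(L4,np.abs(Z@L4-b).max())
rng=np.random.default_rng(0)
for ph in(35,40):
  for flip in(0,1):
    Rt=tilt(np.deg2rad(ph)); 
    if flip: Rt=Rt*R.from_rotvec([0,0,np.pi])
    z=Rt.as_matrix()[:,2]
    K=C(-.109,0,.058)-z*.054
    res=[]
    for k in range(25):
        q=rng.uniform(LO,HI)
        r=ik(K,Rt,q,.01)
        if r[1]<.004 and r[2]<.02:
            r2=ik(K-.1*xc,Rt,r[0],.02); r3=ik(K-.08*z,Rt,r[0],.02)
            if max(r2[1],r3[1])<.004 and max(r2[2],r3[2])<.02: res.append((min(r[3],r2[3],r3[3]),r[0].round(2),r2[0].round(2),r3[0].round(2)))
    res.sort(key=lambda t:-t[0])
    print(ph,flip,len(res));[print(*t) for t in res[:4]]
E
```

```text
[0.3786952  0.47985142 0.48633315 0.2853329 ] 0.02856969964148981
35 0 14
0.06884811938164193 [-0.63  0.81  0.86  2.14  4.28  0.71  0.41] [-0.65  0.76  0.93  2.35  4.2   0.82  0.61] [-0.71  0.61  0.98  2.24  4.47  0.67  0.34]
0.06884117784939159 [-0.82  1.04  1.12  2.14  4.24  0.95  0.25] [-0.83  1.01  1.16  2.35  4.18  1.06  0.44] [-0.91  0.9   1.28  2.24  4.39  0.98  0.22]
0.06883721543685173 [-0.92  1.27  1.3   2.14  4.16  1.17  0.11] [-0.93  1.26  1.31  2.35  4.12  1.28  0.29] [-0.98  1.18  1.44  2.24  4.3   1.24  0.11]
1.1249701592497274e-07 [ 1.18  1.51 -1.44  2.14  2.06  0.98 -2.44] [ 1.38  1.5  -1.42  2.35  2.1   0.98 -2.46] [ 1.28  1.38 -1.54  2.24  1.89  0.98 -2.43]
35 1 15
0.06924146049471203 [ 1.    0.99 -1.07  2.14  2.01  0.49  0.34] [ 1.22  0.98 -1.14  2.35  2.17  0.52  0.27] [ 1.15  0.8  -1.2   2.24  1.77  0.42  0.49]
0.06923652477903186 [ 1.05  1.07 -1.15  2.14  2.    0.58  0.42] [ 1.26  1.06 -1.2   2.35  2.13  0.59  0.36] [ 1.21  0.93 -1.29  2.24  1.79  0.55  0.54]
0.06923121459734549 [ 1.1   1.19 -1.24  2.14  2.    0.69  0.51] [ 1.3   1.17 -1.26  2.35  2.1   0.69  0
[... 736 characters left out ...]
 0.78  0.88  2.39  4.04  0.91  0.77] [-0.65  0.61  0.92  2.31  4.25  0.72  0.58]
40 1 14
0.028836159696247865 [ 0.97  0.93 -0.97  2.19  2.4   0.42 -0.05] [ 1.2   0.94 -1.05  2.39  2.55  0.47 -0.08] [ 1.1   0.71 -1.06  2.31  2.32  0.3  -0.07]
0.028835707388753296 [ 1.01  0.99 -1.04  2.19  2.33  0.47  0.07] [ 1.24  1.   -1.1   2.39  2.47  0.51  0.03] [ 1.15  0.77 -1.12  2.31  2.22  0.35  0.07]
0.028834681329355405 [ 0.86  0.83 -0.84  2.19  2.59  0.34 -0.33] [ 1.1   0.83 -0.94  2.39  2.74  0.41 -0.35] [ 1.01  0.63 -0.94  2.31  2.56  0.23 -0.37]
0.028832516142444753 [ 1.11  1.16 -1.18  2.19  2.23  0.61  0.3 ] [ 1.32  1.16 -1.2   2.39  2.35  0.62  0.27] [ 1.26  0.99 -1.29  2.31  2.06  0.54  0.36]
```

```bash
cat >> kin.py <<'E'
def fk(q): 
    c=chain(q,sg);return A(q)@V,c[-1]*CR
E
cat > scan.py <<'E'
from kin import *;from h import *
rng=np.random.default_rng(1)
for ph in(30,36,42):
  for flip in(0,1):
    Rt=tilt(np.deg2rad(ph)); 
    if flip: Rt=Rt*R.from_rotvec([0,0,np.pi])
    z=Rt.as_matrix()[:,2];K=C(-.109,0,.058)-z*.054;res=[]
    for k in range(30):
        q=rng.uniform(LO,HI);q[4]=rng.uniform(-1.4,3.3);q[1]=rng.uniform(.2,1.6)
        r=ik(K,Rt,q,.01)
        if r[1]<.004 and r[2]<.02:
            r2=ik(K-.09*xc,Rt,r[0],.02); r3=ik(K-.08*z,Rt,r[0],.02)
            if max(r2[1],r3[1])<.006 and max(r2[2],r3[2])<.03: res.append((round(min(r[3],r2[3],r3[3]),3),r[0].round(2),r2[0].round(2),r3[0].round(2)))
    res.sort(key=lambda t:t[1][4])
    print(ph,flip,len(res));[print(*t) for t in res[:3]+res[len(res)//2:len(res)//2+1]+res[-1:]]
E
python3 scan.py
```

```text
30 0 10
0.0 [ 0.59  0.65 -0.66  2.08  1.44  0.19 -2.57] [ 1.19  1.11 -1.37  2.27  1.8   0.78 -2.57] [ 0.86  0.55 -0.96  2.16  1.17  0.29 -2.29]
0.0 [ 0.59  0.65 -0.66  2.08  1.44  0.19 -2.57] [ 1.19  1.11 -1.37  2.27  1.8   0.78 -2.57] [ 0.86  0.55 -0.96  2.16  1.17  0.29 -2.29]
0.0 [ 0.59  0.65 -0.66  2.08  1.44  0.19 -2.57] [ 1.19  1.11 -1.37  2.27  1.8   0.78 -2.57] [ 0.86  0.55 -0.96  2.16  1.17  0.29 -2.29]
0.0 [ 0.59  0.65 -0.66  2.08  1.44  0.19 -2.57] [ 1.19  1.11 -1.37  2.27  1.8   0.78 -2.57] [ 0.86  0.55 -0.96  2.16  1.17  0.29 -2.29]
0.0 [-0.71  0.81  0.94  2.11  4.49  0.7   0.18] [-0.74  0.75  1.    2.31  4.38  0.75  0.39] [-0.96  0.96  1.38  2.19  4.55  1.04  0.04]
30 1 12
0.0 [ 0.59  0.66 -0.66  2.1   1.63  0.19  0.39] [ 0.89  0.66 -0.9   2.29  1.94  0.28  0.17] [ 0.91  0.58 -1.    2.17  1.24  0.31  0.79]
0.0 [ 0.59  0.66 -0.66  2.1   1.63  0.19  0.39] [ 0.89  0.66 -0.9   2.29  1.94  0.28  0.17] [ 0.91  0.58 -1.    2.17  1.25  0.31  0.79]
0.0 [ 0.59  0.66 -0.66  2.1   1.63  0.19  0.39] [ 0.89  0.66 -0.9   2.29  1.94  0.28  0.17] [ 0.91  0.58 -1.    2.17  1.25  0.31  0.
[... 2344 characters left out ...]
  0.38]
42 1 19
0.0 [ 1.19  1.54 -1.49  2.2   2.17  0.99  0.62] [ 1.38  1.53 -1.48  2.39  2.19  0.98  0.61] [ 1.3   1.31 -1.54  2.32  2.01  0.88  0.55]
0.025 [ 1.09  1.16 -1.25  2.21  2.22  0.67  0.27] [ 1.28  1.15 -1.28  2.39  2.31  0.68  0.24] [ 1.24  1.   -1.36  2.33  2.08  0.6   0.3 ]
0.025 [ 1.08  1.13 -1.23  2.21  2.23  0.65  0.24] [ 1.27  1.13 -1.26  2.4   2.32  0.66  0.21] [ 1.23  0.97 -1.34  2.33  2.09  0.58  0.27]
0.02 [ 0.85  0.83 -0.9   2.22  2.58  0.4  -0.35] [ 1.06  0.82 -0.99  2.4   2.7   0.46 -0.38] [ 1.01  0.64 -1.    2.33  2.55  0.3  -0.39]
0.0 [-0.35  0.66  0.49  2.24  3.93  0.62 -2.23] [-0.12  0.56  0.31  2.42  3.82  0.66 -1.94] [-0.34  0.46  0.52  2.36  4.05  0.56 -2.25]
```

```bash
cat > sim.py <<'E'
from kin import *;from h import *
import kin
def step(q,p,Rt,w=.003):  # nearest-joints IK
    f=lambda x:np.r_[(fk(x)[0]-p)*10,(Rt.inv()*fk(x)[1]).as_rotvec()*3,w*(x-q)]
    x=least_squares(f,np.clip(q,LO+1e-3,HI-1e-3),bounds=(LO,HI),max_nfev=25).x
    return x
def follow(q,p1,R1,n=12):
    p0,R0=fk(q);v=(R0.inv()*R1).as_rotvec()
    for k in range(1,n+1): q=step(q,p0+(p1-p0)*k/n,R0*R.from_rotvec(v*k/n))
    return q
E
python3 - <<'E'
from sim import *
q=Q[0]
q=follow(q,np.array([.529,.1348,.3037]),R.from_rotvec([-.57,-3.089,0]));q=follow(q,P[1],RR[1]);print(q.round(2),Q[1].round(2))
q=follow(Q[1],P[1]-[0,0,.088],RR[1]);q=follow(q,P[2],RR[2]);print(q.round(2),Q[2].round(2))
q=Q[2]
for i in(3,4,5,6): q=follow(q,P[i],RR[i]);print(q.round(2),Q[i].round(2))
q=follow(q,np.array([.4461,.1628,.2163]),R.from_rotvec([-3.134,.188,.034]));q=follow(q,P[7],RR[7]);print(q.round(2),Q[7].round(2))
q=follow(Q[7],P[8],RR[8]);print(q.round(2),Q[8].round(2));q=follow(Q[8],P[9],RR[9]);print(q.round(2),Q[9].round(2))
E
```

```text
[ 0.01  0.49  0.07  1.54 -0.04  1.12  0.38] [ 0.03  0.49  0.05  1.54 -0.02  1.12  0.37]
[-0.23  0.51  0.17  1.68  0.23  0.91  0.04] [-0.24  0.51  0.18  1.69  0.23  0.91  0.04]
[-0.39  0.44  0.31  1.82  0.12  1.04 -0.61] [-0.39  0.44  0.31  1.82  0.12  1.04 -0.61]
[-0.47  0.42  0.35  1.86  0.01  1.11 -0.99] [-0.48  0.42  0.35  1.86  0.01  1.11 -0.98]
[-0.55  0.42  0.38  1.87 -0.13  1.15 -1.36] [-0.56  0.42  0.38  1.87 -0.13  1.16 -1.36]
[-0.63  0.45  0.41  1.84 -0.29  1.17 -1.78] [-0.64  0.45  0.42  1.84 -0.3   1.17 -1.77]
[-0.81  0.12  0.46  1.92 -0.07  1.13 -2.02] [-0.84  0.12  0.49  1.92 -0.07  1.13 -2.02]
[-0.9  -0.13  0.88  2.36 -0.25  0.3  -1.15] [-0.89 -0.13  0.87  2.36 -0.27  0.3  -1.14]
[-1.3  -0.25  1.46  2.41 -0.83  0.19 -0.29] [-1.3  -0.23  1.47  2.41 -0.92  0.21 -0.2 ]
```

```bash
nproc
cat > search.py <<'E'
from sim import *
import sys,multiprocessing as mp,time
def ok(q,p,Rt): a,b=fk(q);return np.linalg.norm(a-p)<.004 and (b.inv()*Rt).magnitude()<.03
def go(q,p,Rt,n):
    q=follow(q,p,Rt,n); return q if ok(q,p,Rt) else None
def trial(seed):
    g=np.random.default_rng(seed);q=np.array(get_q);W=[]
    for k in range(g.integers(1,4)):
        az=g.uniform(-1.0,1.5);r=g.uniform(.45,.75);p=np.array([r*np.cos(az),r*np.sin(az),g.uniform(.35,.6)])
        t=g.uniform(0,.9);ta=g.uniform(-np.pi,np.pi)
        Rt=R.from_rotvec(t*np.array([np.cos(ta),np.sin(ta),0]))*down(g.uniform(-np.pi,np.pi))
        q=go(q,p,Rt,6)
        if q is None: return None
        W.append((p,Rt))
    ph=np.deg2rad(g.uniform(33,40));Rt=tilt(ph)
    if g.random()<.8: Rt=Rt*R.from_rotvec([0,0,np.pi])
    z=Rt.as_matrix()[:,2];K=C(-.109,0,.058)-z*.054
    m=9
    for p in(K-.1*z+[0,0,.12],K-.1*z,K,K-.095*xc):
        q=go(q,p,Rt,6)
        if q is None: return None
        m=min(m,np.minimum(q-LO,HI-q).min());W.append((p,Rt))
    return m,len(W),seed,np.rad2deg(ph),q,W
get_q=None
def init(q): global get_q;get_q=q
if __name__=='__main__':
    import pickle
    q=get_state()['joint_pos'];t=time.time();res=[]
    with mp.Pool(initializer=init,initargs=(q,)) as pool:
        for r in pool.imap_unordered(trial,range(100000)):
            if r: res.append(r)
            if time.time()-t>240 or len(res)>25: break
        pool.terminate()
    res.sort(key=lambda r:(r[1],-r[0]));pickle.dump(res,open('res.pkl','wb'));print(len(res),time.time()-t)
    for r in res[:8]:print(r[0].round(3),r[1],r[2],r[3],r[4].round(2))
E
OMP_NUM_THREADS=1 python3 search.py
```

```text
4
14 240.02492880821228
0.06 5 576 36.10815534753169 [ 1.14  0.89 -1.15  2.36  2.18  0.5   0.14]
0.019 5 1502 38.74728037753377 [ 1.2   0.98 -1.2   2.38  2.26  0.56  0.14]
0.0 5 1408 34.15818699247379 [ 1.07  0.8  -1.08  2.34  2.13  0.42  0.11]
0.0 5 944 38.06965931134324 [ 1.19  0.97 -1.2   2.38  2.23  0.56  0.16]
0.043 6 1451 35.55510645642179 [ 1.12  0.86 -1.13  2.36  2.17  0.47  0.13]
0.041 6 481 37.01529216322568 [ 1.16  0.92 -1.17  2.37  2.21  0.52  0.14]
0.025 6 43 34.94974008445563 [ 1.12  0.86 -1.13  2.35  2.13  0.48  0.16]
0.0 6 1467 38.59498091193373 [ 1.2   0.98 -1.2   2.38  2.25  0.56  0.14]
```

Run:
```python
from sim import *;import pickle
res=pickle.load(open('res.pkl','rb'))
for r in res[:2]:
    q=get_state()['joint_pos'];print('---',r[2],q.round(2))
    for p,Rt in r[5]:
        p0,R0=fk(q);v=(R0.inv()*Rt).as_rotvec();n=30
        mx=0
        for k in range(1,n+1):
            q1=step(q,p0+(p-p0)*k/n,R0*R.from_rotvec(v*k/n));mx=max(mx,abs(q1-q).max());q=q1
            if k%10==0:
                a,b=fk(q);print('   ',q.round(2),(a+.073*b.as_matrix()[:,2]).round(2))
        print(p.round(3),Rt.as_matrix()[:,2].round(2),Rt.as_matrix()[:,1].round(2),'ang',np.linalg.norm(v).round(2),'err',np.linalg.norm(a-p).round(4),(b.inv()*Rt).magnitude().round(3),'maxstep',mx.round(3))
```

```text
--- 576 [-1.3  -0.23  1.47  2.41 -0.92  0.21 -0.2 ]
    [-0.68 -0.05  0.13  2.24  0.23  0.59 -2.01] [0.45 0.2  0.25]
    [-0.92  0.3  -0.06  1.73  0.13  1.15 -2.3 ] [0.37 0.43 0.27]
    [-1.08  0.83 -0.13  0.87 -0.03  1.78 -2.45] [0.28 0.65 0.3 ]Traceback (most recent call last):
  File "<stdin>", line 12, in <module>
AttributeError: 'float' object has no attribute 'round'
```

Run:
```python
from sim import *;import pickle
res=pickle.load(open('res.pkl','rb'))
for r in res[:2]:
    q=get_state()['joint_pos'];print('---',r[2],q.round(2))
    for p,Rt in r[5]:
        p0,R0=fk(q);v=(R0.inv()*Rt).as_rotvec();n=30
        mx=0
        for k in range(1,n+1):
            q1=step(q,p0+(p-p0)*k/n,R0*R.from_rotvec(v*k/n));mx=max(mx,abs(q1-q).max());q=q1
            if k%6==0:
                a,b=fk(q);print('   ',q.round(2),(a+.073*b.as_matrix()[:,2]).round(2))
        print(np.round(p,3),Rt.as_matrix()[:,2].round(2),Rt.as_matrix()[:,1].round(2),'ang %.2f err %.4f %.3f maxstep %.3f'%(np.linalg.norm(v),np.linalg.norm(a-p),(b.inv()*Rt).magnitude(),mx))
```

```text
--- 576 [-1.3  -0.23  1.47  2.41 -0.92  0.21 -0.2 ]
    [-0.61 -0.11  0.32  2.36  0.06  0.36 -1.62] [0.49 0.11 0.24]
    [-0.74  0.01  0.07  2.16  0.23  0.71 -2.11] [0.44 0.25 0.25]
    [-0.88  0.22 -0.03  1.85  0.16  1.04 -2.27] [0.38 0.38 0.26]
    [-0.99  0.48 -0.09  1.45  0.07  1.38 -2.36] [0.33 0.51 0.28]
    [-1.08  0.83 -0.13  0.87 -0.03  1.78 -2.45] [0.28 0.65 0.3 ]
[0.298 0.667 0.366] [-0.24 -0.26 -0.94] [ 0.33 -0.93  0.17] ang 1.06 err 0.0000 0.000 maxstep 0.305
    [-0.99  0.66 -0.18  1.22  0.25  1.71 -1.85] [0.35 0.5  0.29]
    [-0.87  0.45 -0.22  1.62  0.53  1.47 -1.31] [0.42 0.36 0.28]
    [-0.69  0.21 -0.21  2.02  0.79  1.07 -0.78] [0.49 0.23 0.27]
    [-0.44  0.01 -0.04  2.28  0.94  0.5  -0.06] [0.55 0.11 0.26]
    [ 0.33  0.1  -0.24  2.21 -0.68  0.3   2.53] [ 0.6  -0.01  0.24]
[ 0.559 -0.021  0.302] [ 0.57  0.15 -0.81] [-0.26  0.97 -0.  ] ang 3.04 err 0.0000 0.000 maxstep 0.707
    [ 0.51  0.15 -0.43  2.23 -0.7   0.24  2.57] [ 0.6  -0.01  0.22]
    [ 0.58  0.2  -0.51  2.24 -0.68  0.19  2.57] [ 0.6  -0.01  0.2 ]
    [ 0.52  0.24 -0.45  2.23 -0.67  0.19  2.57] [ 0.6  -
[... 2659 characters left out ...]
  0.21] [ 0.63 -0.    0.07]
    [ 1.03  0.94 -1.15  2.21  2.1   0.52  0.2 ] [0.65 0.   0.06]
    [ 0.99  0.99 -1.13  2.18  2.14  0.54  0.2 ] [0.66 0.01 0.04]
[ 0.614 -0.006  0.1  ] [ 0.6   0.16 -0.78] [-0.26  0.97 -0.  ] ang 0.00 err 0.0000 0.000 maxstep 0.011
    [ 1.03  0.98 -1.14  2.22  2.16  0.54  0.18] [0.64 0.   0.04]
    [ 1.07  0.98 -1.16  2.26  2.19  0.55  0.17] [ 0.62 -0.    0.04]
    [ 1.11  0.98 -1.17  2.3   2.22  0.55  0.15] [ 0.6  -0.01  0.04]
    [ 1.15  0.98 -1.18  2.34  2.24  0.56  0.14] [ 0.58 -0.01  0.04]
    [ 1.2   0.98 -1.19  2.38  2.26  0.56  0.13] [ 0.57 -0.02  0.04]
[ 0.522 -0.031  0.1  ] [ 0.6   0.16 -0.78] [-0.26  0.97 -0.  ] ang 0.00 err 0.0000 0.000 maxstep 0.007
```

```bash
cat > plan.py <<'E'
from sim import *
import multiprocessing as mp,time,pickle
Vv=V.reshape(8,3)
E3={'z':np.array([0,0,1.]),'y':np.array([0,1.,0])}
def rot(a,t):
    c,s=np.cos(t),np.sin(t);return np.array([[c,-s,0],[s,c,0],[0,0,1]]) if a=='z' else np.array([[c,0,s],[0,1,0],[-s,0,c]])
def fkj(q):
    M=np.eye(3);p=M@Vv[0];ax=[];o=[]
    for i in range(7):
        ax.append(sg[i]*M@E3[AX[i]]);o.append(p);M=M@rot(AX[i],sg[i]*q[i]);p=p+M@Vv[i+1]
    J=np.array([np.r_[np.cross(a,p-x),a] for a,x in zip(ax,o)]).T
    return p,M@CR.as_matrix(),J
lo,hi=LO+.04,HI-.04
def greedy(q,qg,path,nmax=90,st=.06):
    for k in range(nmax):
        p,M,J=fkj(q);d=qg-q;dq=np.linalg.pinv(J,rcond=.02)@(J@d)
        n=np.abs(dq).max()
        if n<.03: break
        q=q+dq*min(1,st/n)
        if (q<lo).any() or (q>hi).any(): return None
        p,M,J=fkj(q);tip=p+.073*M[:,2]
        if tip[2]<.21 or p[2]<.2 or np.hypot(*p[:2])<.3: return None
        path.append(q)
    return q
def trial(seed):
    g=np.random.default_rng(seed);q=Q0.copy();path=[q];qg=G[g.integers(len(G))]
    for k in range(g.integers(1,3)):
        qm=qg+g.normal(size=7)*np.array([.7,.4,.6,.4,.8,.4,1.2])*g.uniform(.3,1.5);q=greedy(q,np.clip(qm,lo,hi),path)
        if q is None: return None
    q=greedy(q,qg,path)
    if q is None: return None
    return np.linalg.norm((q-qg)[[0,1,2,4,5]]),len(path),seed,qg,np.array(path)
def ini(q,g): global Q0,G;Q0,G=q,g
if __name__=='__main__':
    q=np.clip(get_state()['joint_pos'],LO+.05,HI-.05);G=[]
    for ph in(33,36):
        Rt=tilt(np.deg2rad(ph))*R.from_rotvec([0,0,np.pi]);z=Rt.as_matrix()[:,2];K=C(-.109,0,.058)-z*.054
        r=ik(K,Rt,np.array([.95,.94,-1.1,2.12,1.8,.55,.4]),.02);r3=ik(K-.1*z,Rt,r[0],.02);r4=ik(K-.1*z+[0,0,.06],Rt,r3[0],.02);print(r3[0].round(2),r4[0].round(2),r4[1:]);G.append(r4[0])
    t=time.time();res=[]
    with mp.Pool(initializer=ini,initargs=(q,G)) as pool:
        for r in pool.imap_unordered(trial,range(10**6),chunksize=20):
            if r: res.append(r)
            if time.time()-t>150: break
        pool.terminate()
    res.sort(key=lambda r:r[0]+.004*r[1]);pickle.dump(res[:40],open('plan.pkl','wb'));print(len(res))
    for r in res[:8]:print('%.2f'%r[0],r[1],r[2],r[4][-1].round(2))
E
OMP_NUM_THREADS=1 python3 plan.py
```

```text
[ 1.17  0.78 -1.33  2.23  1.53  0.52  0.63] [ 1.28  0.77 -1.52  2.19  1.32  0.62  0.82] (np.float64(9.428383519109432e-06), 4.343850952145504e-05, np.float64(0.022061135768371987))
[ 1.19  0.77 -1.32  2.27  1.7   0.47  0.49] [ 1.31  0.76 -1.51  2.24  1.42  0.55  0.73] (np.float64(1.3187904626722106e-05), 6.524581813707752e-05, np.float64(0.03072773098854409))
0
```

```bash
sed -i 's/^lo,hi=.*/lo,hi=LO+.008,HI-.008/; s/if tip\[2\]<.21 or p\[2\]<.2 or/cx=(tip-O)@xc\n        if tip[2]<(.11 if cx<-.14 and abs((tip-O)@yc)<.07 else .2) or p[2]<.15 or/; s/LO+.05,HI-.05/LO+.012,HI-.012/; s/G.append(r4\[0\])/G.append(r3[0])/; s/range(1,3)/range(1,4)/' plan.py
sed -i 's/\[1.17/[1.17/; s/,.02);r3=ik(K-.1\*z,Rt,r\[0\],.02)/,.02);r3=ik(K-.1*z,Rt,np.array([1.0,.6,-1.1,2.2,1.8,.35,.3]),.02)/' plan.py
OMP_NUM_THREADS=1 python3 plan.py
```

```text
[ 1.09  0.64 -1.2   2.23  1.47  0.37  0.63] [ 1.25  0.66 -1.44  2.2   1.22  0.51  0.87] (np.float64(1.3904031189790482e-05), 6.28659757370592e-05, np.float64(0.10279424248478475))
[ 1.05  0.58 -1.1   2.28  1.74  0.25  0.35] [ 1.28  0.62 -1.41  2.24  1.33  0.41  0.77] (np.float64(2.7400652174119625e-05), 0.0001380093553148665, np.float64(0.12719250248252822))
0
```

```bash
python3 - <<'E'
s=open('plan.py').read()
a=s.index('def greedy');b=s.index('def trial')
s=s[:a]+'''def greedy(q,qg,path,nmax=90,st=.06):
    for k in range(nmax):
        p,M,J=fkj(q);d=qg-q;fr=np.ones(7,bool)
        for _ in range(4):
            dq=np.zeros(7);dq[fr]=np.linalg.pinv(J[:,fr],rcond=.02)@(J@(d*fr))
            q1=q+dq*min(1,st/max(1e-6,np.abs(dq).max()));bad=fr&((q1<lo)|(q1>hi))
            if not bad.any(): break
            fr&=~bad
        if bad.any() or np.abs(dq).max()<.03: break
        p,M,J=fkj(q1);tip=p+.073*M[:,2];cx=(tip-O)@xc
        if tip[2]<(.11 if cx<-.14 and abs((tip-O)@yc)<.07 else .2) or p[2]<.15 or np.hypot(*p[:2])<.3: break
        q=q1;path.append(q)
    return q
'''+s[b:]
open('plan.py','w').write(s)
E
OMP_NUM_THREADS=1 python3 plan.py
```

```text
[ 1.09  0.64 -1.2   2.23  1.47  0.37  0.63] [ 1.25  0.66 -1.44  2.2   1.22  0.51  0.87] (np.float64(1.3904031189790482e-05), 6.28659757370592e-05, np.float64(0.10279424248478475))
[ 1.05  0.58 -1.1   2.28  1.74  0.25  0.35] [ 1.28  0.62 -1.41  2.24  1.33  0.41  0.77] (np.float64(2.7400652174119625e-05), 0.0001380093553148665, np.float64(0.12719250248252822))
45261
0.06 76 23403 [ 1.02  0.55 -1.06  2.28  1.76  0.22  0.32]
0.06 80 29293 [ 1.01  0.59 -1.12  2.08  1.77  0.29  0.76]
0.07 86 25235 [ 1.04  0.54 -1.09  2.12  1.8   0.28  0.73]
0.07 89 2807 [ 1.01  0.55 -1.05  2.28  1.74  0.22  0.32]
0.07 96 39882 [ 1.    0.53 -1.06  2.28  1.75  0.25  0.32]
0.14 80 35033 [ 0.98  0.53 -1.01  2.28  1.8   0.2   0.27]
0.08 96 37990 [ 1.01  0.54 -1.05  2.28  1.74  0.22  0.33]
0.10 91 21961 [ 1.04  0.49 -1.09  2.14  1.8   0.27  0.72]
```

```bash
cat > ver.py <<'E'
from sim import *;import pickle
res=pickle.load(open('plan.pkl','rb'));qn=get_state()['joint_pos']
lev=np.array([.445,.163])
for r in res[:14]:
    P=r[4];idx=list(range(2,len(P)-1,2))+[len(P)-1]
    q=qn;errs=0;W=[fk(P[i]) for i in idx];q_=[]
    ang=max((W[i][1].inv()*W[i+1][1]).magnitude() for i in range(len(W)-1))
    for p,Rt in W: q=step(q,p,Rt);q_.append(q)
    tips=np.array([w[0]+.073*w[1].as_matrix()[:,2] for w in W])
    near=min([t[2] for t in tips if np.hypot(*(t[:2]-lev))<.12] or [9]);minz=min(t[2] for t in tips)
    dev=np.abs(q-P[-1]).max();m=9;e=0;qs=q;last=[]
    for ph in(35,):
        Rt=tilt(np.deg2rad(ph))*R.from_rotvec([0,0,np.pi]);z=Rt.as_matrix()[:,2];K=C(-.109,0,.058)-z*.054
        for p in(K-.1*z,K,K-.095*xc,K-.095*xc-.06*z):
            q=follow(q,p,Rt,8);a,b=fk(q);e=max(e,np.linalg.norm(a-p),(b.inv()*Rt).magnitude());m=min(m,np.minimum(q-LO,HI-q).min());last.append(q.round(2))
    print(r[2],len(W),'ang %.2f dev %.2f err %.4f marg %.3f minz %.2f nearlever %.2f'%(ang,dev,e,m,minz,near),last[2])
E
python3 ver.py
```

```text
23403 38 ang 0.23 dev 0.01 err 0.0000 marg 0.002 minz 0.12 nearlever 9.00 [ 1.1   0.84 -1.11  2.35  2.15  0.46  0.12]
29293 40 ang 0.24 dev 0.02 err 0.0000 marg 0.003 minz 0.21 nearlever 0.21 [ 1.13  0.88 -1.15  2.35  2.12  0.49  0.18]
25235 43 ang 0.26 dev 0.01 err 0.0000 marg 0.002 minz 0.21 nearlever 9.00 [ 1.13  0.87 -1.14  2.35  2.12  0.49  0.17]
2807 44 ang 0.16 dev 0.03 err 0.0000 marg 0.000 minz 0.11 nearlever 9.00 [ 1.09  0.83 -1.1   2.35  2.17  0.45  0.1 ]
39882 48 ang 0.29 dev 0.10 err 0.0000 marg 0.000 minz 0.13 nearlever 9.00 [ 1.09  0.83 -1.1   2.35  2.17  0.45  0.1 ]
35033 40 ang 0.29 dev 0.01 err 0.0000 marg 0.000 minz 0.11 nearlever 9.00 [ 1.09  0.83 -1.1   2.35  2.17  0.45  0.1 ]
37990 48 ang 0.15 dev 0.03 err 0.0000 marg 0.000 minz 0.12 nearlever 9.00 [ 1.09  0.83 -1.1   2.35  2.17  0.45  0.1 ]
21961 45 ang 0.28 dev 0.09 err 0.0000 marg 0.002 minz 0.20 nearlever 0.20 [ 1.1   0.84 -1.11  2.35  2.15  0.45  0.12]
20860 39 ang 0.22 dev 0.05 err 0.0000 marg 0.003 minz 0.21 nearlever 9.00 [ 1.13  0.88 -1.15  2.35  2.12  0.49  0.18]
5264 59 ang 0.23 dev 0.02 err 0.0000 marg 0.002 minz 0.12 nearlever 9.00 [ 1.12  0.86 -1.13  2.35  2.13  0.47  0.15]
17771 48 ang 0.16 dev 0.03 err 0.0000 marg 0.000 minz 0.12 nearlever 9.00 [ 1.09  0.83 -1.1   2.35  2.17  0.45  0.1 ]
35620 55 ang 0.24 dev 0.06 err 0.0000 marg 0.003 minz 0.13 nearlever 9.00 [ 1.13  0.88 -1.15  2.35  2.11  0.5   0.19]
2585 44 ang 0.27 dev 0.01 err 0.0000 marg 0.003 minz 0.21 nearlever 9.00 [ 1.15  0.91 -1.17  2.35  2.1   0.52  0.22]
23278 47 ang 0.35 dev 0.01 err 0.0000 marg 0.002 minz 0.21 nearlever 9.00 [ 1.13  0.87 -1.14  2.35  2.12  0.49  0.17]
```

```bash
cat > wp.py <<'E'
from sim import *;import pickle,sys
def thin(P,n=None):
    W=[fk(p) for p in P];s=[0]
    for a,b in zip(W,W[1:]): s.append(s[-1]+max((a[1].inv()*b[1]).magnitude()/.165,np.linalg.norm(a[0]-b[0])/.05))
    n=int(np.ceil(s[-1]));return [fk(np.array([np.interp(t,s,np.array(P)[:,j]) for j in range(7)])) for t in np.linspace(0,s[-1],n+1)[1:]]
def simulate(W,q):
    for p,Rt in W:
        q=step(q,p,Rt)
    return q
def finish(q,ph=35):
    Rt=tilt(np.deg2rad(ph))*R.from_rotvec([0,0,np.pi]);z=Rt.as_matrix()[:,2];K=C(-.109,0,.058)-z*.054
    for p in(K-.1*z,K,K-.095*xc,K-.095*xc-.04*z):
        q=follow(q,p,Rt,8);a,b=fk(q);print('  fin',q.round(2),'%.4f %.3f'%(np.linalg.norm(a-p),(b.inv()*Rt).magnitude()))
def emit(W,base):
    for i in range(0,len(W),5): rows(W[i:i+5],base);base=W[min(i+4,len(W)-1)]
E
python3 - <<'E'
from wp import *
res={r[2]:r for r in pickle.load(open('plan.pkl','rb'))};qn=get_state()['joint_pos']
out=[]
for r in res.values(): 
    W=thin(r[4]);tips=np.array([w[0]+.073*w[1].as_matrix()[:,2] for w in W]);m=np.minimum(r[4]-LO,HI-r[4])[8:].min()
    out.append((len(W),tips[:,2].min().round(2),m.round(3),r[2],r[0].round(2)))
out.sort();print(out[:16])
for o in out[:3]:
    W=thin(res[o[3]][4]);q=simulate(W,qn);print(o,q.round(2),res[o[3]][4][-1].round(2));finish(q)
E
```

```text
[(19, np.float64(0.2), np.float64(0.019), 6558, np.float64(0.21)), (25, np.float64(0.2), np.float64(0.009), 22346, np.float64(0.22)), (25, np.float64(0.21), np.float64(0.011), 15910, np.float64(0.16)), (26, np.float64(0.12), np.float64(0.008), 17771, np.float64(0.09)), (26, np.float64(0.12), np.float64(0.008), 23403, np.float64(0.06)), (29, np.float64(0.2), np.float64(0.008), 35291, np.float64(0.19)), (29, np.float64(0.21), np.float64(0.008), 19909, np.float64(0.17)), (30, np.float64(0.12), np.float64(0.029), 37990, np.float64(0.08)), (31, np.float64(0.2), np.float64(0.008), 28479, np.float64(0.18)), (32, np.float64(0.11), np.float64(0.01), 2807, np.float64(0.07)), (33, np.float64(0.21), np.float64(0.009), 20860, np.float64(0.17)), (35, np.float64(0.2), np.float64(0.008), 4603, np.float64(0.2)), (36, np.float64(0.21), np.float64(0.008), 29293, np.float64(0.06)), (37, np.float64(0.21), np.float64(0.01), 29035, np.float64(0.23)), (37, np.float64(0.22), np.float64(0.01), 14286, np.float64(0.21)), (38, np.float64(0.2), np.float64(0.011), 1371, np.float64(0.16))]
(19, np.float64(0.2), np.
[... 492 characters left out ...]
0.94  0.4  -1.1   2.24  1.69  0.2   0.02]
  fin [ 0.97  0.51 -1.    2.26  1.63  0.19  0.42] 0.0000 0.000
  fin [ 0.87  0.84 -0.99  2.15  1.99  0.41  0.21] 0.0000 0.000
  fin [ 1.09  0.83 -1.1   2.35  2.17  0.45  0.1 ] 0.0000 0.000
  fin [ 1.16  0.7  -1.14  2.4   2.09  0.35  0.12] 0.0000 0.000
(25, np.float64(0.21), np.float64(0.011), 15910, np.float64(0.16)) [ 1.11  0.49 -1.23  2.17  1.42  0.36  0.05] [ 1.11  0.5  -1.23  2.17  1.42  0.36  0.05]
  fin [ 1.06  0.6  -1.13  2.26  1.62  0.29  0.47] 0.0000 0.000
  fin [ 0.92  0.9  -1.06  2.15  1.96  0.47  0.28] 0.0000 0.000
  fin [ 1.13  0.88 -1.15  2.35  2.12  0.49  0.18] 0.0000 0.000
  fin [ 1.2   0.75 -1.19  2.4   2.03  0.4   0.2 ] 0.0000 0.000
```

Run:
```python
from wp import *
res={r[2]:r for r in pickle.load(open('plan.pkl','rb'))};s=get_state();q=s['joint_pos']
W=thin(res[15910][4]);pickle.dump([(w[0],w[1].as_rotvec()) for w in W],open('W.pkl','wb'))
for i,w in enumerate(W):
    q1=step(q,*w);t=w[0]+.073*w[1].as_matrix()[:,2]
    print(i,t.round(2),w[0].round(2),w[1].as_matrix()[:,2].round(2),q1.round(2),'%.2f'%abs(q1-q).max());q=q1
emit(W,(s['tcp_pos'],R.from_rotvec(s['eef_rot'])))
```

```text
0 [ 0.56 -0.03  0.28] [ 0.51 -0.05  0.33] [ 0.67  0.2  -0.71] [-1.03 -0.2   1.19  2.36 -0.82  0.23 -0.35] 0.28
1 [ 0.58 -0.04  0.33] [ 0.53 -0.05  0.38] [ 0.72  0.16 -0.68] [-0.75 -0.2   0.89  2.3  -0.63  0.24 -0.58] 0.30
2 [ 0.6  -0.05  0.38] [ 0.54 -0.06  0.43] [ 0.76  0.1  -0.64] [-0.49 -0.21  0.6   2.25 -0.43  0.24 -0.82] 0.29
3 [ 0.61 -0.06  0.43] [ 0.55 -0.06  0.48] [ 0.8   0.03 -0.6 ] [-0.23 -0.22  0.31  2.2  -0.22  0.23 -1.07] 0.29
4 [ 0.63 -0.06  0.48] [ 0.57 -0.06  0.52] [ 0.84 -0.04 -0.54] [ 0.04 -0.23  0.02  2.15 -0.01  0.23 -1.32] 0.30
5 [ 0.65 -0.05  0.53] [ 0.58 -0.04  0.57] [ 0.87 -0.11 -0.48] [ 0.34 -0.25 -0.31  2.09  0.19  0.22 -1.58] 0.32
6 [ 0.67 -0.03  0.58] [ 0.6  -0.02  0.61] [ 0.9  -0.17 -0.41] [ 0.6  -0.26 -0.61  2.03  0.49  0.22 -1.91] 0.34
7 [0.7 0.  0.6] [0.63 0.02 0.63] [ 0.91 -0.2  -0.35] [ 0.8  -0.24 -0.88  1.97  0.86  0.26 -2.31] 0.40
8 [0.73 0.04 0.62] [0.66 0.06 0.64] [ 0.94 -0.2  -0.29] [ 1.14 -0.28 -1.23  1.92  1.03  0.22 -2.54] 0.35
9 [0.73 0.03 0.6 ] [0.66 0.04 0.62] [ 0.93 -0.2  -0.31] [ 1.16 -0.23 -1.26  1.92  1.1   0.23 -2.44] 0.09
10 [0.73 0.
[... 1888 characters left out ...]
.42 -2.03 -1.73 -0.159 0.114 -0.053; 13.44 -4.76 -0.82 -0.210 0.161 -0.081; 16.78 -8.04 0.87 -0.227 0.220 -0.098; 15.50 -7.28 2.26 -0.229 0.182 -0.232
-2.55 0.44 1.14 0.024 -0.033 -0.159; -5.13 0.65 2.25 0.055 -0.062 -0.318; -7.72 0.65 3.30 0.092 -0.085 -0.476; -10.31 0.48 4.26 0.135 -0.102 -0.634; -12.88 0.15 5.12 0.182 -0.111 -0.791
-1.41 -1.93 1.22 0.042 0.002 -0.159; -2.70 -3.94 2.34 0.083 0.013 -0.317; -3.87 -6.02 3.35 0.123 0.032 -0.476; -4.91 -8.17 4.26 0.159 0.059 -0.633; -5.83 -10.36 5.06 0.192 0.094 -0.791
0.90 -2.02 1.14 0.020 0.036 -0.159; 1.93 -4.01 2.18 0.034 0.076 -0.318; 3.08 -5.97 3.13 0.040 0.119 -0.476; 4.35 -7.89 3.99 0.038 0.164 -0.634; 5.73 -9.78 4.74 0.029 0.211 -0.791
```

Run:
```python
from wp import *
W=[(p,R.from_rotvec(r)) for p,r in pickle.load(open('W.pkl','rb'))];s=get_state()
b=(s['tcp_pos'],R.from_rotvec(s['eef_rot']));X=[];prev=b
for w in W[:9]: X+=[((prev[0]+w[0])/2,prev[1]*R.from_rotvec((prev[1].inv()*w[1]).as_rotvec()/2)),w];prev=w
X+=W[9:10]+W[9:10]
emit(X,b)
```

```text
2.18 0.69 -1.13 -0.021 0.026 -0.001; 4.36 1.38 -2.26 -0.041 0.051 -0.001; 6.43 1.84 -3.55 -0.069 0.072 -0.003; 8.50 2.31 -4.85 -0.096 0.093 -0.005; 10.53 2.64 -6.25 -0.131 0.115 -0.009
2.17 0.52 -1.11 -0.034 0.022 -0.005; 4.35 0.83 -2.27 -0.074 0.046 -0.012; 6.52 1.13 -3.43 -0.113 0.069 -0.019; 8.75 1.13 -4.54 -0.155 0.095 -0.028; 10.97 1.12 -5.65 -0.197 0.121 -0.037
2.39 -0.20 -0.65 -0.042 0.028 -0.012; 4.77 -0.39 -1.31 -0.084 0.057 -0.024; 7.10 -1.21 -1.52 -0.121 0.085 -0.039; 9.42 -2.03 -1.73 -0.159 0.114 -0.053; 11.43 -3.39 -1.28 -0.184 0.137 -0.067
2.04 -1.32 0.48 -0.025 0.024 -0.014; 3.70 -2.99 1.25 -0.035 0.054 -0.020; 5.37 -4.67 2.02 -0.044 0.084 -0.027; 3.87 -4.26 3.33 -0.036 0.059 -0.163; 3.87 -4.26 3.33 -0.036 0.059 -0.163
```

```bash
(python3 -m crank '2.2 0.7 -1.1 -0.021 0.026 0; 4.35 1.4 -2.25 -0.041 0.051 0; 6.45 1.85 -3.55 -0.069 0.072 -0.003; 8.5 2.3 -4.85 -0.096 0.093 -0.005; 10.55 2.65 -6.25 -0.131 0.115 -0.009'
python3 -m crank '2.15 0.5 -1.1 -0.034 0.022 -0.005; 4.35 0.85 -2.25 -0.074 0.046 -0.012; 6.5 1.15 -3.45 -0.113 0.069 -0.019; 8.75 1.15 -4.55 -0.155 0.095 -0.028; 10.95 1.1 -5.65 -0.197 0.121 -0.037') | grep -E 't:|tcp|ft'
python3 - <<'E'
from wp import *
W=[(p,R.from_rotvec(r)) for p,r in pickle.load(open('W.pkl','rb'))];s=get_state();q=s['joint_pos'];print(q.round(2),W[4][0].round(3))
print(simulate(W[5:],q).round(2))
b=(s['tcp_pos'],R.from_rotvec(s['eef_rot']));X=[];prev=b
for w in W[5:9]: X+=[((prev[0]+w[0])/2,prev[1]*R.from_rotvec((prev[1].inv()*w[1]).as_rotvec()/2)),w];prev=w
X+=W[9:10]+W[9:10]
emit(X,b)
E
```

```text
t: 11.05
tcp_pos: [0.5359, -0.0589, 0.4041]
eef_rot: [-2.805, -0.313, -1.268]
ft_force: [-0.1, -0.8, -0.0]
t: 11.68
tcp_pos: [0.567, -0.0584, 0.5236]
eef_rot: [2.64, 0.227, 1.423]
ft_force: [0.4, -0.6, -0.1]
[ 0.09 -0.23 -0.03  2.14 -0.05  0.23 -1.3 ] [ 0.567 -0.057  0.524]
[ 1.11  0.5  -1.23  2.17  1.42  0.37  0.05]
2.42 -0.29 -0.68 -0.041 0.030 -0.015; 4.84 -0.58 -1.35 -0.081 0.060 -0.030; 7.16 -1.41 -1.57 -0.118 0.089 -0.045; 9.48 -2.24 -1.79 -0.156 0.118 -0.059; 11.48 -3.62 -1.35 -0.181 0.141 -0.073
2.04 -1.32 0.48 -0.025 0.024 -0.014; 3.70 -2.99 1.25 -0.035 0.054 -0.020; 5.37 -4.67 2.02 -0.044 0.084 -0.027; 3.87 -4.26 3.33 -0.036 0.059 -0.163; 3.87 -4.26 3.33 -0.036 0.059 -0.163
```

Tracking matches the plan, so I'll carry on.

```bash
(python3 -m crank '2.4 -0.3 -0.7 -0.041 0.03 -0.015; 4.85 -0.6 -1.35 -0.081 0.06 -0.03; 7.15 -1.4 -1.55 -0.118 0.089 -0.045; 9.5 -2.25 -1.8 -0.156 0.118 -0.059; 11.5 -3.6 -1.35 -0.181 0.141 -0.073'
python3 -m crank '2.05 -1.3 0.5 -0.025 0.024 -0.014; 3.7 -3 1.25 -0.035 0.054 -0.02; 5.35 -4.65 2 -0.044 0.084 -0.027; 3.85 -4.25 3.35 -0.036 0.059 -0.163; 3.85 -4.25 3.35 -0.036 0.059 -0.163') | grep -E 't:|tcp|ft'
python3 - <<'E'
from wp import *
W=[(p,R.from_rotvec(r)) for p,r in pickle.load(open('W.pkl','rb'))];s=get_state();q=s['joint_pos'];print(q.round(2),W[9][0].round(3))
q=simulate(W[10:],q);print(q.round(2));finish(q)
emit(W[10:],(s['tcp_pos'],R.from_rotvec(s['eef_rot'])))
E
```

```text
t: 12.3
tcp_pos: [0.6161, 0.0006, 0.6183]
eef_rot: [2.368, 0.197, 1.532]
ft_force: [0.1, -0.8, 1.0]
t: 12.92
tcp_pos: [0.6641, 0.0423, 0.6228]
eef_rot: [2.225, 0.359, 1.513]
ft_force: [1.3, -0.4, -0.2]
[ 1.23 -0.25 -1.3   1.92  1.03  0.2  -2.38] [0.664 0.045 0.625]
[ 1.12  0.51 -1.25  2.17  1.43  0.38  0.04]
  fin [ 1.08  0.61 -1.15  2.26  1.62  0.31  0.48] 0.0000 0.000
  fin [ 0.93  0.9  -1.07  2.15  1.96  0.48  0.29] 0.0000 0.000
  fin [ 1.13  0.88 -1.15  2.35  2.11  0.5   0.19] 0.0000 0.000
  fin [ 1.21  0.75 -1.2   2.4   2.02  0.41  0.22] 0.0000 0.000
-2.29 0.32 1.07 0.023 -0.031 -0.162; -4.87 0.54 2.18 0.054 -0.060 -0.321; -7.46 0.55 3.23 0.091 -0.083 -0.479; -10.04 0.38 4.20 0.133 -0.100 -0.637; -12.61 0.06 5.07 0.181 -0.110 -0.794
-1.41 -1.93 1.22 0.042 0.002 -0.159; -2.70 -3.94 2.34 0.083 0.013 -0.317; -3.87 -6.02 3.35 0.123 0.032 -0.476; -4.91 -8.17 4.26 0.159 0.059 -0.633; -5.83 -10.36 5.06 0.192 0.094 -0.791
0.90 -2.02 1.14 0.020 0.036 -0.159; 1.93 -4.01 2.18 0.034 0.076 -0.318; 3.08 -5.97 3.13 0.040 0.119 -0.476; 4.35 -7.89 3.99 0.038 0.164 -0.634; 5.73 -9.78 4.74 0.029 0.211 -0.791
```

```bash
(python3 -m crank '-2.3 0.3 1.05 0.023 -0.031 -0.162; -4.85 0.55 2.2 0.054 -0.06 -0.321; -7.45 0.55 3.25 0.091 -0.083 -0.479; -10.05 0.4 4.2 0.133 -0.1 -0.637; -12.6 0.05 5.05 0.181 -0.11 -0.794'
python3 -m crank '-1.4 -1.95 1.2 0.042 0 -0.159; -2.7 -3.95 2.35 0.083 0.013 -0.317; -3.85 -6 3.35 0.123 0.032 -0.476; -4.9 -8.15 4.25 0.159 0.059 -0.633; -5.85 -10.35 5.05 0.192 0.094 -0.791'
python3 -m crank '0.9 -2 1.15 0.02 0.036 -0.159; 1.95 -4 2.2 0.034 0.076 -0.318; 3.1 -5.95 3.15 0.04 0.119 -0.476; 4.35 -7.9 4 0.038 0.164 -0.634; 5.75 -9.8 4.75 0.029 0.211 -0.791'; python3 -m crank '0 0 0 0 0 0') | grep -E 't:|tcp|ft'
python3 - <<'E'
from wp import *
s=get_state();q=s['joint_pos'];print(q.round(2));finish(q)
Rt=tilt(np.deg2rad(35))*R.from_rotvec([0,0,np.pi]);z=Rt.as_matrix()[:,2];K=C(-.109,0,.058)-z*.054
b=(s['tcp_pos'],R.from_rotvec(s['eef_rot']));v=(b[1].inv()*Rt).as_rotvec();t=K-.1*z
rows([(b[0]+(t-b[0])*f,b[1]*R.from_rotvec(v*f)) for f in(.25,.5,.75,1)])
E
```

```text
t: 13.55
tcp_pos: [0.6642, -0.0228, 0.5049]
eef_rot: [1.901, 1.212, 0.945]
ft_force: [-0.3, 0.2, 0.4]
t: 14.18
tcp_pos: [0.6447, -0.0507, 0.3803]
eef_rot: [1.304, 1.95, 0.494]
ft_force: [-0.3, -0.8, 0.0]
t: 14.8
tcp_pos: [0.6059, -0.0427, 0.2636]
eef_rot: [0.417, 2.441, 0.204]
ft_force: [-0.2, -0.2, -1.0]
t: 14.92
tcp_pos: [0.6051, -0.0426, 0.2628]
eef_rot: [0.425, 2.442, 0.207]
ft_force: [0.4, 0.3, -0.0]
[ 1.1   0.56 -1.27  2.15  1.48  0.43  0.01]
  fin [ 1.1   0.63 -1.18  2.26  1.62  0.33  0.49] 0.0000 0.000
  fin [ 0.94  0.92 -1.08  2.15  1.95  0.49  0.3 ] 0.0000 0.000
  fin [ 1.14  0.9  -1.16  2.35  2.1   0.51  0.21] 0.0000 0.000
  fin [ 1.22  0.77 -1.21  2.4   2.01  0.42  0.23] 0.0000 0.000
2.13 -0.24 0.88 -0.026 0.022 -0.142; 4.26 -0.48 1.76 -0.051 0.044 -0.284; 6.39 -0.73 2.64 -0.077 0.065 -0.426; 8.53 -0.97 3.52 -0.102 0.087 -0.568
```

```bash
(python3 -m crank '2.15 -0.25 0.9 -0.026 0.022 -0.142; 4.25 -0.5 1.75 -0.051 0.044 -0.284; 6.4 -0.75 2.65 -0.077 0.065 -0.426; 8.55 -0.95 3.5 -0.102 0.087 -0.568;8.55 -0.95 3.5 -0.102 0.087 -0.568' 5) | grep -E 't:|tcp|ft'
python3 - <<'E'
from wp import *
s=get_state();print(s['joint_pos'].round(2));shot('wrist','w2')
P=cloud('w2');c=(P-O)@np.stack([xc,yc,zc],1);im=np.load('pics/w2.npz')['im'].astype(int)
m=(c[...,0]<-.085)&(c[...,0]>-.13)&(c[...,2]>.035)&(c[...,2]<.085)&(abs(c[...,1])<.03)
n,l,st,_=cv2.connectedComponentsWithStats(m.astype('uint8'))
for k in range(1,n):
    if st[k,4]>40:
        Qk=c[l==k];print(st[k],Qk.min(0).round(4),Qk.max(0).round(4),Qk.mean(0).round(4))
print('K proj',proj('w2',C(-.116,0,.058)),'roof edge',proj('w2',C(-.097,0,.13)))
E
```

```text
t: 15.55
tcp_pos: [0.5619, -0.0204, 0.1853]
eef_rot: [-0.331, 2.511, 0.102]
ft_force: [0.5, -0.2, -0.2]
[ 1.06  0.66 -1.17  2.24  1.66  0.36  0.45]
[ 236  183   38   46 1330] [-0.1177 -0.0127  0.0446] [-0.0851  0.013   0.0707] [-1.124e-01  1.000e-04  6.110e-02]
K proj (np.float64(254.51854369879158), np.float64(196.79609066954364)) roof edge (np.float64(254.58870569597445), np.float64(313.7301683172558))
```

View pics/w2.png

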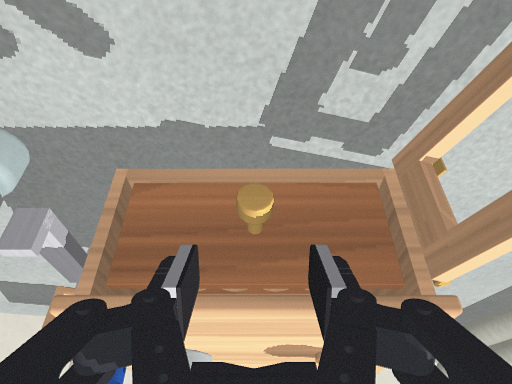

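The wrist picture shows the brass knob at (255,203), centred between the fingertips (185 and 325), with the tray front behind it and the gate open on the right. The roof edge lies below. The measured knob centre is at cabinet (-0.108, 0.000, 0.058), as expected.

Run:
```python
from wp import *
s=get_state();Rt=tilt(np.deg2rad(36))*R.from_rotvec([0,0,np.pi]);z=Rt.as_matrix()[:,2];K=C(-.109,0,.0575)-z*.054
rows([(K-.075*z,Rt),(K-.05*z,Rt),(K-.025*z,Rt),(K,Rt)])
q=s['joint_pos'];q=follow(q,K,Rt,8);print(q.round(2));rows([(K-d*xc,Rt) for d in(.02,.04,.06,.08,.1)],(K,Rt))
q=follow(q,K-.1*xc,Rt,8);print(q.round(2),fk(q)[0]-(K-.1*xc))
```

```text
0.47 0.07 2.64 -0.003 -0.015 0.000; 0.43 0.08 5.14 -0.003 -0.015 0.000; 0.40 0.09 7.64 -0.003 -0.015 0.000; 0.36 0.10 10.14 -0.003 -0.015 0.000
[ 0.95  0.94 -1.1   2.16  2.01  0.5   0.27]
1.62 -0.00 -1.18 0.000 0.000 0.000; 3.24 -0.00 -2.35 0.000 0.000 0.000; 4.85 0.00 -3.53 0.000 0.000 0.000; 6.47 0.00 -4.70 0.000 0.000 0.000; 8.09 -0.00 -5.88 0.000 0.000 0.000
[ 1.17  0.92 -1.18  2.37  2.16  0.52  0.18] [1.36695895e-08 1.36664493e-09 2.76489422e-09]
```

```bash
python3 -m crank '0.5 0.1 2.6 0 -0.015 0; 0.45 0.1 5.1 0 -0.015 0; 0.4 0.1 7.6 0 -0.015 0; 0.35 0.1 10.1 0 -0.015 0; 0.35 0.1 10.1 0 -0.015 0' | grep -E 't:|tcp|ft'; python3 -m crank '0 0 0 0 0 0; 0 0 0 0 0 0; 0 0 0 0 0 0' 0 50
python3 - <<'E'
from wp import *
s=get_state();a=np.array(s['tcp_pos'])+R.from_rotvec(s['eef_rot']).as_matrix()[:,2]*.054
print('grasp pt cab',(a-O)@np.stack([xc,yc,zc],1));rows([(s['tcp_pos']-d*xc,R.from_rotvec(s['eef_rot'])) for d in(.02,.04,.06,.08,.1)])
E
```

```text
t: 16.23
tcp_pos: [0.6165, -0.0057, 0.1009]
eef_rot: [-0.329, 2.495, 0.104]
ft_force: [-0.5, -0.9, 0.1]
t: 16.6
tcp_pos: [0.6153, -0.0055, 0.1021]
eef_rot: [-0.336, 2.493, 0.101]
ft_force: [-1.7, 0.4, 6.0]
width: 0.0246
grasp_force: 49.3
grasp pt cab [-0.10971252  0.00011987  0.05846487]
1.62 0.01 -1.18 0.000 0.000 0.000; 3.23 0.01 -2.35 0.000 0.000 0.000; 4.85 0.02 -3.53 0.000 0.000 0.000; 6.47 0.03 -4.71 0.000 0.000 0.000; 8.09 0.04 -5.88 0.000 0.000 0.000
```

```bash
python3 -m crank '1.6 0 -1.2 0 0 0; 3.25 0 -2.35 0 0 0; 4.85 0 -3.55 0 0 0; 6.45 0 -4.7 0 0 0; 8.1 0 -5.9 0 0 0';python3 -m crank '0 0 0 0 0 0'
python3 - <<'E'
from wp import *
s=get_state();a=np.array(s['tcp_pos'])+R.from_rotvec(s['eef_rot']).as_matrix()[:,2]*.054
print('grasp pt cab',(a-O)@np.stack([xc,yc,zc],1),s['joint_pos'].round(2))
q=s['joint_pos'];Rt=R.from_rotvec(s['eef_rot']);z=Rt.as_matrix()[:,2]
for d in(.03,.06): q1=follow(q,s['tcp_pos']-d*z,Rt,6);print(q1.round(2),fk(q1)[0]-(s['tcp_pos']-d*z))
for d in(.03,.06,.1): q1=follow(q,s['tcp_pos']+d*zc,Rt,6);print(q1.round(2),fk(q1)[0]-(s['tcp_pos']+d*zc))
x=Rt.as_matrix()[:,0];print(x)
E
```

```text
t: 17.23
tcp_pos: [0.5186, -0.0319, 0.1021]
eef_rot: [-0.337, 2.492, 0.101]
ft_force: [1.5, 1.2, 2.4]
width: 0.0244
grasp_force: 53.6
t: 17.35
tcp_pos: [0.5179, -0.0321, 0.1021]
eef_rot: [-0.337, 2.493, 0.101]
ft_force: [-1.4, 1.3, 7.4]
width: 0.0242
grasp_force: 54.1
grasp pt cab [-0.21068483 -0.00034967  0.05844548] [ 1.11  0.92 -1.15  2.36  2.2   0.54  0.12]
[ 1.21  0.79 -1.19  2.41  2.13  0.44  0.15] [ 2.82230628e-09  9.47625476e-09 -1.96395094e-08]
[ 1.42  1.16 -1.54  2.42  1.84  0.81  0.61] [ 0.00409259 -0.00106139  0.00026108]
[ 1.17  0.77 -1.18  2.37  2.08  0.42  0.17] [-2.26772601e-09  1.01199180e-08 -2.39296458e-08]
[ 1.18  0.65 -1.19  2.37  1.96  0.32  0.22] [-9.78998116e-09  2.29992649e-08 -6.24731314e-08]
[ 1.21  0.48 -1.2   2.36  1.62  0.19  0.46] [-7.06050393e-08  2.28820608e-07 -5.36141932e-07]
[-0.779106   -0.21657009 -0.5882952 ]
```

```bash
python3 -m crank '0 0 0 0 0 0; 0 0 0 0 0 0; 0 0 0 0 0 0' 5.5 | grep -E 'width|force'; python3 -m crank '0 0 -1.2 0 0 0; 0 0 -2.5 0 0 0; -1.5 0 -4.5 0 0 0; -3 0 -6.6 0 0 0; -4.7 0 -9 0 0 0'; python3 -m crank '0 0 0 0 0 0; 0 0 0 0 0 0'
python3 - <<'E'
from h import *
shot('scene','s3');shot('top','t3')
im=np.load('pics/s3.npz')['im'];a=cv2.resize(im[110:300,150:400][...,::-1],None,fx=3,fy=3,interpolation=2)
cv2.imwrite('pics/c4.png',a)
im=np.load('pics/t3.npz')['im'];cv2.imwrite('pics/c5.png',cv2.resize(im[100:260,80:340][...,::-1],None,fx=3,fy=3,interpolation=2))
E
```

```text
ft_force: [0.1, -0.1, 0.5]
width: 0.0549
grasp_force: 0.0
t: 18.35
tcp_pos: [0.503, -0.0349, 0.202]
eef_rot: [-0.336, 2.495, 0.103]
ft_force: [-0.8, -0.4, -1.5]
width: 0.0551
grasp_force: 0.0
t: 18.6
tcp_pos: [0.5032, -0.0357, 0.2011]
eef_rot: [-0.337, 2.496, 0.099]
ft_force: [0.9, -0.0, 0.8]
width: 0.0549
grasp_force: 0.0
```

View pics/c4.png

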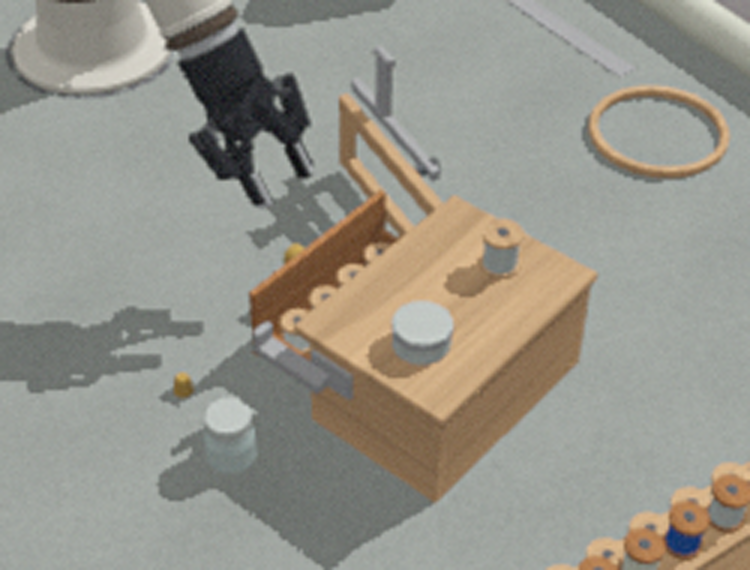

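View pics/c5.png

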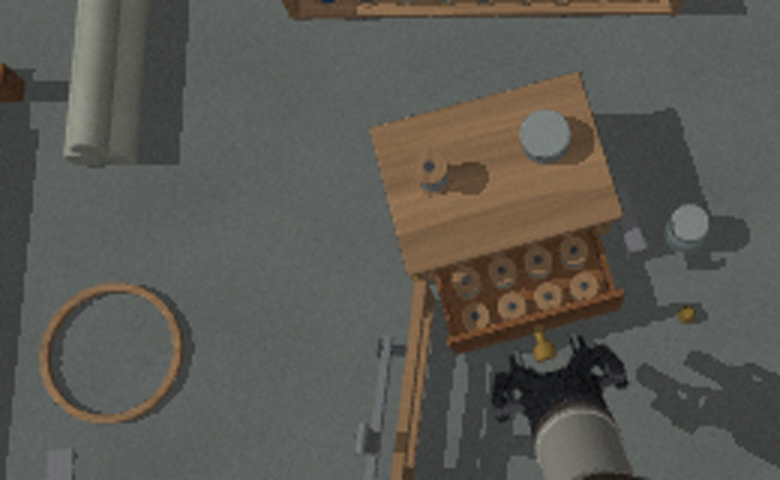

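The scene crop shows the tray drawn out with its spools (320,270), the gate still wide open (390,170) and the bystanders in place. The top crop shows the knob (543,345) free of the gripper.

```bash
python3 -c "from rig import job_done; print(job_done())"
```

```text
the job is handed in; nothing more can be done
None
```

The job is handed in at about 19 s of the 61 s limit: the latch bar is lifted out of its catch, the gate stands open about 1.95 rad (well past square), the tray is drawn out about 10 cm and let go, and in the last pictures the other items look unmoved; no verdict has come back.

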